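Stack a lamp module in the tilted assembly nest and clamp it with the sliding jaw

TASK

Set up the lamp module in the tilted assembly nest, ready for its screws: lay the finned heatsink body fins down on the nest's floor between the four corner guides, then the spacer frame squarely on top of it, then the cover with its round disc upward, each one lying flat. Then slide the clamping jaw by its upright tab up to the stack until all three parts are held snugly between the jaw and the fixed end stop, without forcing it, and let go. Leave the other things on the bench where they are.

Things in the scene. Friction and masses are not known exactly. Their poses are not given: they have to be found in the camera images.
- nest: the assembly nest: a fixed plate on an angle stand, leaning 25 degrees (0.436 rad), its low side to the near right, at a varying heading. Origin: centre of the module's place on the nest's floor, 36 mm above the bench. x points up the slope, y level to its left, along the module's length and the jaw's slide, z square to the floor, out of it. The plate reaches x -44 to 34, y -90 to 42 mm
- end_stop (a point): middle of the inner face of the nest's fixed end stop, on the floor, at y = +29 mm of the nest: a steel block 34 mm wide, 9 mm thick, 46 mm high, its top 8 mm flaring outward. Parts (58 mm long) pushed against it have their centres at y = 0. Axes as the nest's. The jaw closes from the other (-y) side
- corner_guide (a point): foot of one of the nest's four steel corner guides, at its inner face (axes as the nest's). They are 46 mm high and stand at x = +-21.5 to +-28.5 mm, y = +-19 to +-29 mm of the nest, giving the 40 mm wide parts 1.5 mm play each side; their top 8 mm flare outward. Midway along both long sides a gap of 38 mm between them leaves room for the fingers
- jaw (a joint): the steel clamping jaw's slide, in m: the gap from its face to the end stop is 0.050 + this value, so at 0.008 it just touches a part that lies against the stop. 0 (too short for the parts) to 0.034 (open); opens along the nest's -y, grows as it opens, stays where it is left, about 2 N of friction. Face 34 mm wide, 46 mm high. It starts open, at 0.014 to 0.033
- jaw_tab (a point): middle of the top edge of the jaw's upright tab, 65 mm above the nest's floor, axes as the nest's. The tab is 12 mm thick along x, 16 mm along y, and free of the jaw from 46 mm up to its top; its middle is 18 mm behind the jaw's face
- finned_body: heatsink body of the module: plain aluminium block 40 x 58 x 24 mm (x, y, z), fins below, smooth flat top with a small pad, 140 g, loose, lying fins down on the bench. Origin: centre of its underside, y along its length, z up. Same after a half turn about z. The three parts lie about 10 cm apart between cabinet and laptop, in any order
- spacer_frame: spacer of the module: plain flat rectangular frame with an open window, 40 x 58 x 12 mm (x, y, z), bars 9 to 11 mm wide, 35 g, lying flat on the bench, loose. Origin: centre of its underside, y along its length, z up. Same after a half turn about z
- disc_cover: cover of the module: plain metal plate 40 x 58 x 10 mm (x, y, z) with a round disc 28 mm across and 8 mm high in the middle of its top, 70 g, lying disc up on the bench, loose. Origin: centre of its underside, y along its length, z up. Same after a half turn about z
- cabinet_corner (a point): top corner, far from the robot and right, of the fixed blue drawer cabinet, an obstacle 0.176 m high between the robot and the nest: from here it reaches 0.23 m towards the robot (-x) and 0.16 m to the left (+y); one drawer stands open 45 mm beyond its right face
- lid_corner (a point): near top corner of the open laptop's lid, an obstacle right of nest and parts: its top edge runs from here 0.346 m along +x and 0.144 m along +y, 0.258 m high; the lid leans over towards the parts, its hinge lies 80 mm farther right at the bench
- partition_top (a point): a point of the top edge of the thin upright partition, 0.49 m high, that divides the two benches: it runs straight along x, from 0.235 m nearer the robot than this point to far behind, solid down to the bench. The robot starts left of it, the work lies right of it; a duct 92 mm high along its right foot sticks out 52 mm
- cutters: side cutters with dark handles, 125 x 42 x 11 mm, lying at the bench's near edge, right of the parts; loose, to be left alone; origin: centre of its underside
- clip: black insulated crocodile clip, 42 x 9 x 12 mm, lying at the foot of the laptop's lid; loose, to be left alone; origin: centre of its underside
- jar: small lidded jar, 43 mm across, 30 mm high, by the partition; loose, to be left alone; origin: centre of its underside
- tape: roll of tape lying flat, 62 mm across, 18 mm high, behind the nest; loose, to be left alone; origin: centre of its underside
- spool: reel of solder wire, 57 mm across, 36 mm high, behind the nest; loose, to be left alone; origin: centre of its underside
- bottle: dispenser bottle with a spout, 59 mm across, 151 mm tall, behind the blue drawer cabinet, by the partition; loose, to be left alone; origin: centre of its underside
- fuses: small box, 30 x 52 x 22 mm, at the foot of the laptop's lid; loose, to be left alone; origin: centre of its underside
Not all that is in view belongs to the job. Of the things that look like the spacer_frame, the smaller one is meant. What is shaped like the disc_cover but yellow is not meant.

How it is judged:
By the outcome, as a careful person would: the job done as asked, in the order asked, and still so for the second after the job is handed in, with the robot touching nothing.
It also fails if it takes over 72 s, if anything falls off the work surface, if the arm or the gripper's body presses on something with over 40 N, if the wrist force passes 120 N, or if a joint passes its speed limit or range.

ROBOT

A 7-joint arm with a two-finger parallel gripper is mounted at the origin on a cart in front of the work surface, level with it; the furniture and walls round the work are solid. World frame = base frame: x ahead of the robot, y to its left, z up, the work surface at z = 0. Lengths are in m, angles in rad, forces in N, time in s.
With the tool pointing down it reaches from about 0.35 to 0.775 m from the base axis. Payload 3.1 kg.
Tool frame: the origin (TCP) lies between the finger pads; the fingertips stand 22 mm ahead of it and the grasp point (between the pads) lies 3 mm ahead of it; z points along the fingers, y is the line along which they close (so a half turn about z gives the same grasp; the last joint's range is limited). The gripper opens to 85 mm and grips with 20 to 120 N. Pads are 22 mm wide; open, the fingers measure 114 mm over their backs; the gripper's body (76 mm by 85 mm) begins 54 mm behind the grasp point. The pads swing forward as they close: fully open they stand 13 mm farther back than shut.
Start: joints at [-1.277, 0.311, 0.014, 1.512, -0.004, 1.319, -0.027], TCP at [0.181, 0.519, 0.253] pointing down, gripper open.
Joint ranges: [-2.7, 2.7], [-0.3, 1.91], [-1.27, 1.3], [0.12, 2.57], [-1.44, 4.58], [0.2, 2.03], [-3.05, 3.05]. Speed limits (rad/s): [2.79, 2.79, 3.14, 3.14, 3.14, 3.14, 3.14].

INTERFACE

Orientations are given as a unit quaternion [x, y, z, w].
In Python, from cell import get_obs, imaging, r gives the robot as it stands.
- The arm moves only by the tool step_arm, never from a script. Its argument "rows" is a list of rows, each a list of 3 entries, a list of its own where there are three numbers: the shift along the world's x, y, z in m, then the turn, a rotation vector about the world's x, y, z in rad, then the closure, from 0 (fully open) to 1 (shut). A call has 1 to 20 rows; each row is the pose to reach, as a shift and turn from the pose commanded when the call began; what a row does not reach only later rows make up. A row lasts 1/8 s, in which the tool goes at most 62.5 mm and 10.7 degrees, less where a joint would pass 70% of its speed; a pose out of reach is approached as far as the arm can. A call with a gripper value outside its range is refused whole. The fingers move at their own pace and stop on an object; the grip force is fixed at half the most. Time passes only in rows, so rows that repeat a pose let the fingers close. It gives the time, the measured TCP pose, the force, the opening and the grip force at its end, in the units of the state.
- get_obs(): the state, without advancing time (a new reading comes with each control period).
- imaging.get_image(name): name is "side" or "top" or "wrist"; returns the picture (480x640x3 uint8, red, green, blue); there is no depth.
- imaging.camera_model(name): a dict with "fx", "fy", "cx", "cy" (pixels), "rvec" (rotation vector, rad) and "tvec" (3), from world to camera coordinates, as OpenCV has them. Camera axes: x right, y down, z forward; pixel columns grow to the right and rows downward; lengths in m; the calibration is good to about 2 mm. A picture is of the moment at which its call begins: read the wrist's pose just before it. camera_model takes no time and is no camera call; for the wrist camera it gives the pose at the moment of the call.
- r.sign_off(): hands the job in; it is judged then, once.
The state is a dict: "t": time; "joint_pos": joint angles; "dq": joint speeds; "joint_torque": joint torques, N m; "tcp_pos": TCP position; "tool_rot": TCP orientation; "wrist_force": force on the tool from outside, world axes, zero at the start; "moment": the same for the moment, N m; "grip_width": opening from 0.0 (shut) to 1.0 (fully open); "finger_force": force on a finger pad.
Only numpy, scipy, OpenCV 4.12 (cv2) and the standard library are available. Lean on these libraries where they do the work, as an engineer would, in place of code of your own. Each camera call takes 0.05 s, during which the arm holds its last target. There are 200 camera calls.

## Working session

There is one attempt and no reset: what is moved stays moved. The work goes in short steps, Python scripts to look and compute and a tool call to move; the robot and the scene stay as the last step left them, time stands still between calls to the robot, and variables do not carry over. Pictures are saved under pics/ and viewed, at most 13 in all, crops included, and the job is handed in when it is done.

Besides the shell and the picture viewer there is one more tool, called after "Emit:" as name(argument=value, ...), one argument or row to a line, values as JSON. step_arm: Moves the arm, as the interface text tells. Its arguments: {"type":"object","properties":{"rows":{"type":"array"}},"required":["rows"]}

```bash
mkdir -p pics; ls; python3 - <<'E'
from cell import get_obs, imaging, r
import cv2
for n in ("top","side"):
    im=imaging.get_image(n); cv2.imwrite(f"pics/{n}0.png",im[:,:,::-1])
    print(n,imaging.camera_model(n))
o=get_obs(); print(o)
E
```

```text
pics
top {'fx': 566.7097673683048, 'fy': 566.7097673683048, 'cx': 321.8359293290097, 'cy': 233.14228138596792, 'rvec': array([ 2.16057077, -2.18965067,  0.10641101]), 'tvec': array([-0.09644598,  0.58077858,  1.64656418])}
side {'fx': 593.4688715776215, 'fy': 593.4688715776215, 'cx': 314.6214249789338, 'cy': 252.4678053869476, 'rvec': array([ 1.90627465, -0.88038109,  0.55053334]), 'tvec': array([-0.42115477,  0.39198516,  1.29378755])}
{'t': 0.1, 'joint_pos': array([-1.27667019,  0.31166074,  0.01401851,  1.51289288, -0.00438638,
        1.31919907, -0.02721597]), 'dq': array([-0.00046666, -0.00182548, -0.0004039 , -0.00398797,  0.00067069,
       -0.00078038, -0.00197418]), 'joint_torque': array([ 6.01644224e-04, -3.80853868e+01,  1.46357012e-01, -2.31242824e+01,
        1.23324015e-02,  8.09754973e-03,  1.69891553e-05]), 'tcp_pos': array([0.18105499, 0.51870502, 0.252323  ]), 'tool_rot': array([ 1.67105488e-01,  9.85938447e-01, -1.05764961e-03, -1.23233260e-04]), 'wrist_force': array([-0.61895132, -0.12051645,  0.69203257]), 'moment': array([ 0.00048048, -0.03119365, -0.02656926]), 'finger_force': 0.0, 'grip_width': 0.9995968370949282}
```

View pics/top0.png

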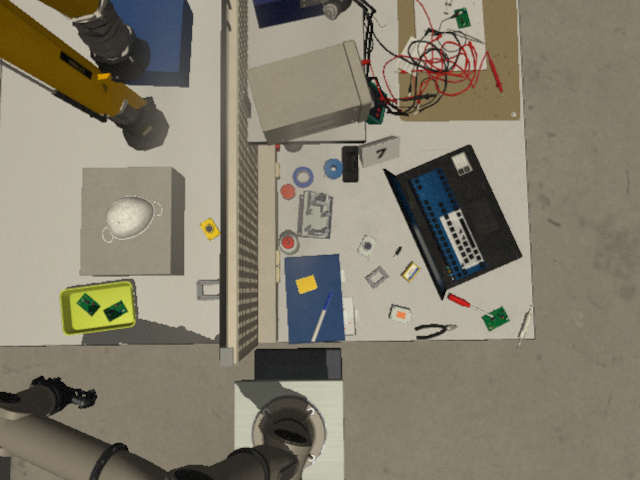

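View pics/side0.png

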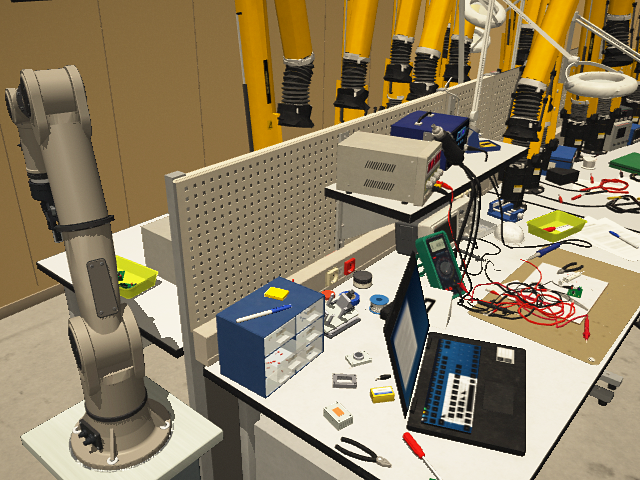

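Candidates: grey frame on the right bench (376,276) against the larger one on the left bench (208,289). The task says the smaller frame and the parts lie between cabinet and laptop, so I take (376,276). Grey disc cover at (367,245) against the yellow one at (210,229): the grey is meant. Finned body at (400,313) with the orange pad. The yellow box at (410,271) is the fuses and the nest is at (315,214).

```bash
cat > h.py <<'E'
import numpy as np, cv2
from scipy.spatial.transform import Rotation as R
from cell import get_obs, imaging, r
def cam(n): 
    m=imaging.camera_model(n); K=np.array([[m['fx'],0,m['cx']],[0,m['fy'],m['cy']],[0,0,1]])
    return K,R.from_rotvec(m['rvec']).as_matrix(),np.array(m['tvec'])
def ray(c,px):
    K,Rm,t=c; d=Rm.T@np.linalg.solve(K,[px[0],px[1],1.]); return -Rm.T@t,d/np.linalg.norm(d)
def onz(c,px,z):
    o,d=ray(c,px); return o+d*(z-o[2])/d[2]
def onplane(c,px,p,n):
    o,d=ray(c,px); return o+d*np.dot(p-o,n)/np.dot(d,n)
def proj(c,P):
    K,Rm,t=c; q=(K@(Rm@np.atleast_2d(P).T+t[:,None])).T; return q[:,:2]/q[:,2:]
def tri(c1,p1,c2,p2):
    A=[];b=[]
    for c,p in((c1,p1),(c2,p2)):
        o,d=ray(c,p); M=np.eye(3)-np.outer(d,d); A.append(M);b.append(M@o)
    return np.linalg.lstsq(np.vstack(A),np.hstack(b),rcond=None)[0]
E
python3 - <<'E'
from h import *
c=cam("top"); s=cam("side")
np.set_printoptions(precision=3,suppress=True)
for n,p,z in [("body",(400,313),.024),("frame",(376,276),.012),("cover",(367,245),.018),("cabFR",(340,255),.176),("cabNR",(342,342),.176),("cabNL",(289,342),.176),
 ("part near",(233,352),.49),("part2",(240,100),.49),("lid near",(443,298),.258),("lidfar",(386,172),.258),("nest",(315,214),.05),("fuse",(410,271),.02),("clip",(398,251),.01),("cutter",(435,330),.01),("bottle",(289,242),.15),("tape",(303,177),.018),("spool",(333,168),.03)]:
    print(n,onz(c,p,z))
print("part tri",tri(c,(226,360),s,(175,175)))
im=cv2.imread("pics/top0.png")[180:345,270:450]; t=cv2.resize(im,None,fx=3.3,fy=3.3,interpolation=cv2.INTER_CUBIC)
cv2.imwrite("pics/top0c.png",t); print(t.shape)
E
```

```text
body [ 0.342 -0.329  0.024]
frame [ 0.451 -0.263  0.012]
cover [ 0.543 -0.238  0.018]
cabFR [ 0.506 -0.151  0.176]
cabNR [ 0.276 -0.153  0.176]
cabNL [ 0.278 -0.013  0.176]
part near [0.289 0.087 0.49 ]
part2 [0.83  0.072 0.49 ]
lid near [ 0.39  -0.406  0.258]
lidfar [ 0.714 -0.27   0.258]
nest [ 0.634 -0.085  0.05 ]
fuse [ 0.465 -0.363  0.02 ]
clip [ 0.525 -0.33   0.01 ]
cutter [ 0.291 -0.433  0.01 ]
bottle [ 0.545 -0.014  0.15 ]
tape [ 0.75  -0.05   0.018]
spool [ 0.774 -0.14   0.03 ]
part tri [0.276 0.098 0.494]
(544, 594, 3)
```

View pics/top0c.png

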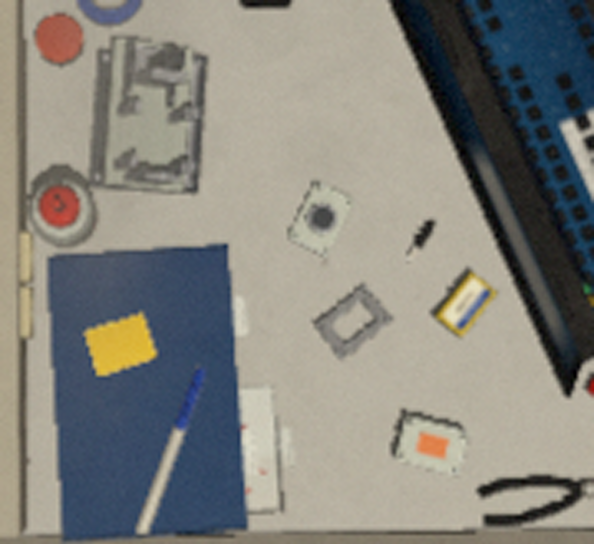

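The crop confirms the parts: body with orange pad (430,440), small frame (352,320) and grey disc cover (320,217). The nest is at (150,115) with its jaw at the far end. I'll go over the partition next.

Emit:
step_arm(
  rows=[
    [[0,0,0.06],[0,0,0],0],
    [[0,0,0.12],[0,0,0],0],
    [[0,0,0.18],[0,0,0],0],
    [[0,0,0.24],[0,0,0],0],
    [[0,0,0.3],[0,0,0],0],
    [[0.01,-0.03,0.35],[0,0,0],0],
    [[0.04,-0.07,0.37],[0,0,0],0],
    [[0.09,-0.1,0.37],[0,0,0],0],
    [[0.14,-0.136,0.37],[0,0,0],0],
    [[0.185,-0.178,0.37],[0,0,0],0],
    [[0.224,-0.225,0.37],[0,0,0],0],
    [[0.256,-0.277,0.37],[0,0,0],0],
    [[0.283,-0.332,0.37],[0,0,0],0],
    [[0.302,-0.39,0.37],[0,0,0],0],
    [[0.314,-0.449,0.37],[0,0,0],0],
    [[0.319,-0.51,0.37],[0,0,0],0],
    [[0.316,-0.571,0.37],[0,0,0],0],
    [[0.306,-0.631,0.35],[0,0,0],0],
    [[0.289,-0.69,0.31],[0,0,0],0],
    [[0.265,-0.746,0.26],[0,0,0],0],
  ],
)

```text
t: 2.6
tcp_pos: [0.4598, -0.1703, 0.5344]
tool_rot: [0.167, 0.986, -0.0, 0.0]
wrist_force: [0.5, 0.6, -0.1]
grip_width: 0.997
finger_force: 0.0
```

Emit:
step_arm(
  rows=[
    [[0,0,0],[0,0,0],0],
    [[0,0,0],[0,0,0],0],
    [[0,0,0],[0,0,0],0],
  ],
)

```text
t: 2.98
tcp_pos: [0.4603, -0.1664, 0.5355]
tool_rot: [0.165, 0.986, 0.0, 0.0]
wrist_force: [0.7, -0.1, 0.4]
grip_width: 1.0
finger_force: 0.0
```

```bash
python3 - <<'E'
from h import *
print(get_obs()['tcp_pos'],get_obs()['joint_pos'])
im=imaging.get_image("wrist"); cv2.imwrite("pics/w1.png",im[:,:,::-1])
m=imaging.camera_model("wrist"); print(m)
import pickle; pickle.dump(cam("wrist"),open("w1.pkl","wb"))
E
```

```text
[ 0.46029075 -0.16643827  0.53548069] [ 0.1641084   0.22436512  0.21578781  0.93918807 -0.05283916  1.98190084
  1.5920333 ]
{'fx': 351.55003135796005, 'fy': 351.55003135796005, 'cx': 315.8526926642145, 'cy': 243.03856881541824, 'rvec': array([-2.32766684, -1.65972367, -0.27934733]), 'tvec': array([ 0.00584143, -0.59713205,  0.4871063 ])}
```

View pics/w1.png

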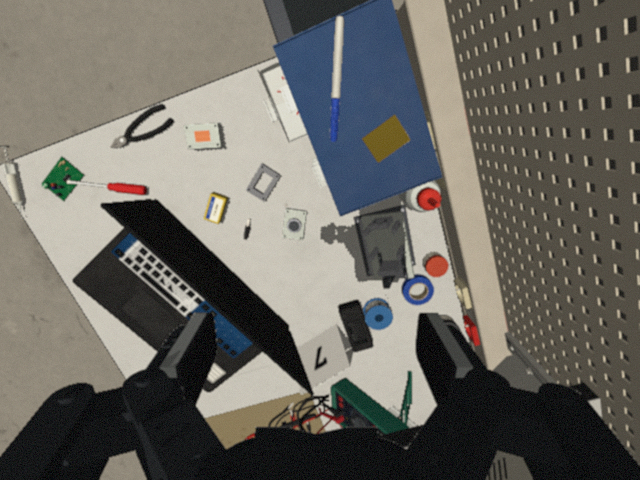

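The wrist view shows the body (204,136), frame (263,181), cover (294,222) and nest (382,243, in shadow). I'll work out the camera offset and go lower.

```bash
python3 - <<'E'
from h import *
np.set_printoptions(precision=4,suppress=True)
c=cam("wrist"); o=get_obs(); T=R.from_quat(o['tool_rot']).as_matrix()
C=-c[1].T@c[2]; print("cam in tool",T.T@(C-o['tcp_pos'])); print("axes in tool (cols x,y,z)\n",T.T@c[1].T)
# where does optical centre view go
for n,p,z in [("body",(204,136),.024),("frame",(263,181),.012),("cover",(294,222),.018),("nest",(382,243),.05)]: print(n,onz(c,p,z))
for h in (0.25,0.3,.35):
  for p in [(.342,-.329,.02),(.451,-.263,.01),(.543,-.238,.01),(.634,-.085,.04)]:
    tcp=np.array([.50,-.20,h]); C2=tcp+T@(T.T@(C-o['tcp_pos'])); print(h,p,proj((c[0],c[1],-c[1]@C2),p))
E
```

```text
cam in tool [ 0.0835  0.0009 -0.1196]
axes in tool (cols x,y,z)
 [[ 0.0004 -0.9457 -0.3251]
 [ 1.      0.0002  0.0006]
 [-0.0005 -0.3251  0.9457]]
body [ 0.3409 -0.3269  0.024 ]
frame [ 0.4468 -0.262   0.012 ]
cover [ 0.5365 -0.2344  0.018 ]
nest [ 0.6182 -0.0918  0.05  ]
0.25 (0.342, -0.329, 0.02) [[125.4827  94.4749]]
0.25 (0.451, -0.263, 0.01) [[240.6014 181.7835]]
0.25 (0.543, -0.238, 0.01) [[294.6564 254.0272]]
0.25 (0.634, -0.085, 0.04) [[460.2201 296.4859]]
0.3 (0.342, -0.329, 0.02) [[149.7621  97.9757]]
0.3 (0.451, -0.263, 0.01) [[249.3154 174.8066]]
0.3 (0.543, -0.238, 0.01) [[296.932  239.5562]]
0.3 (0.634, -0.085, 0.04) [[443.7421 276.6117]]
0.35 (0.342, -0.329, 0.02) [[168.5383 100.6831]]
0.35 (0.451, -0.263, 0.01) [[256.2117 169.285 ]]
0.35 (0.543, -0.238, 0.01) [[298.7584 227.9413]]
0.35 (0.634, -0.085, 0.04) [[430.6317 260.7991]]
```

Emit:
step_arm(
  rows=[
    [[0.01,-0.01,-0.05],[0,0,0],0],
    [[0.02,-0.02,-0.11],[0,0,0],0],
    [[0.03,-0.03,-0.17],[0,0,0],0],
    [[0.04,-0.034,-0.23],[0,0,0],0],
    [[0.04,-0.034,-0.285],[0,0,0],0],
    [[0.04,-0.034,-0.285],[0,0,0],0],
    [[0.04,-0.034,-0.285],[0,0,0],0],
  ],
)

```text
t: 3.9
tcp_pos: [0.5018, -0.202, 0.2531]
tool_rot: [0.166, 0.986, -0.0, 0.003]
wrist_force: [0.0, -0.6, 1.3]
grip_width: 0.997
finger_force: 0.0
```

```bash
python3 - <<'E'
from h import *
import pickle
print(get_obs()['tcp_pos'],get_obs()['joint_pos'])
c=cam("wrist"); im=imaging.get_image("wrist"); cv2.imwrite("pics/w2.png",im[:,:,::-1])
pickle.dump(c,open("w2.pkl","wb"))
cv2.imwrite("pics/w2c.png",cv2.resize(im[60:360,90:490,::-1],None,fx=2,fy=2,interpolation=cv2.INTER_CUBIC))
E
```

```text
[ 0.50177028 -0.20201601  0.25306557] [ 0.19107007  0.2890872   0.20685985  1.54795481 -0.06106339  1.3055986
  1.64196444]
```

View pics/w2c.png

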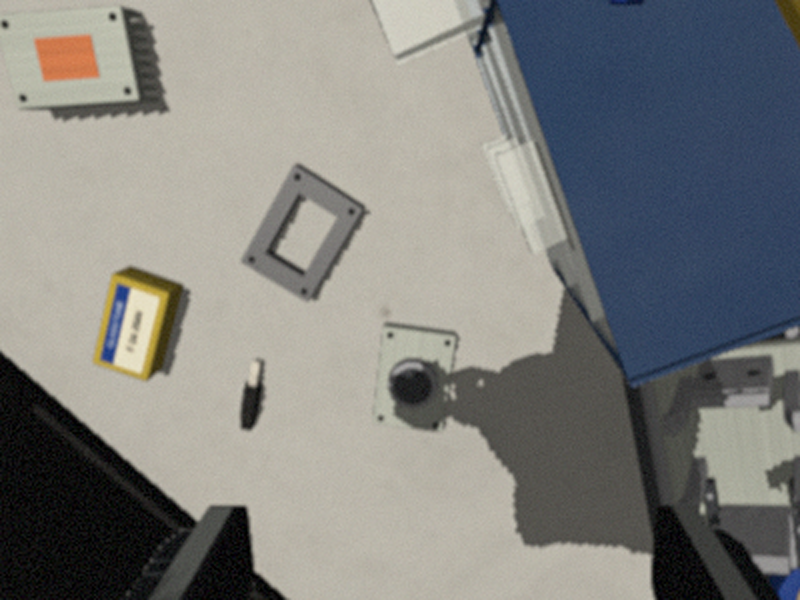

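Crop of w2 (scale 2, offset (90,60)): the body's screws are at (4,23),(112,16),(127,90),(22,98). The frame's corners are (297,165),(367,208),(308,300),(242,262), and the cover plate's are (386,325),(458,333),(442,430),(374,420). The nest is half cut off at right.

```bash
python3 - <<'E'
from h import *
import pickle
np.set_printoptions(precision=4,suppress=True)
c=pickle.load(open("w2.pkl","rb"))
im=cv2.imread("pics/w2.png"); g=cv2.cvtColor(im,cv2.COLOR_BGR2GRAY)
for n,ps,z in [("body",[(4,23),(112,16),(127,90),(22,98)],.024),("frame",[(297,165),(367,208),(308,300),(242,262)],.012),("cover",[(386,325),(458,333),(442,430),(374,420)],.010)]:
    P=np.array([onz(c,np.array(p)/2+[90,60],z) for p in ps]); 
    e=np.roll(P,-1,0)-P; L=np.linalg.norm(e,axis=1)
    l=0 if L[0]+L[2]>L[1]+L[3] else 1
    v=e[l]-e[l+2]; print(n,"centre",P.mean(0),"sides",L,"long axis deg",np.degrees(np.arctan2(v[1],v[0]))%180)
E
```

```text
body centre [ 0.3397 -0.3302  0.024 ] sides [0.0489 0.0309 0.0492 0.0315] long axis deg 74.5476380018194
frame centre [ 0.45  -0.263  0.012] sides [0.0396 0.0578 0.0384 0.0578] long axis deg 126.7834458711947
cover centre [ 0.5423 -0.2363  0.01  ] sides [0.0388 0.0577 0.0386 0.0559] long axis deg 152.12596767162833
```

Emit:
step_arm(
  rows=[
    [[0.03,0.03,0.03],[0,0,0],0],
    [[0.06,0.06,0.05],[0,0,0],0],
    [[0.08,0.08,0.05],[0,0,0],0],
    [[0.08,0.08,0.05],[0,0,0],0],
    [[0.08,0.08,0.05],[0,0,0],0],
  ],
)

```text
t: 4.58
tcp_pos: [0.5802, -0.1233, 0.3024]
tool_rot: [0.167, 0.986, -0.001, 0.002]
wrist_force: [-0.8, 0.6, -0.1]
grip_width: 0.998
finger_force: 0.0
```

```bash
python3 - <<'E'
from h import *
import pickle
c=cam("wrist"); im=imaging.get_image("wrist"); cv2.imwrite("pics/w3.png",im[:,:,::-1])
pickle.dump(c,open("w3.pkl","wb"))
p=proj(c,(.634,-.085,.045))[0]; print(p)
x,y=int(p[0])-100,max(0,int(p[1])-85); x=max(0,min(x,440))
print(x,y)
g=im[y:y+150,x:x+200,::-1].astype(float)
cv2.imwrite("pics/w3c.png",np.clip(cv2.resize(255*(g/255)**.7,None,fx=4,fy=4,interpolation=cv2.INTER_CUBIC),0,255))
E
```

```text
[362.8050266  235.44381395]
262 150[ WARN:0@0.808] global loadsave.cpp:1063 imwrite_ Unsupported depth image for selected encoder is fallbacked to CV_8U.
```

View pics/w3c.png

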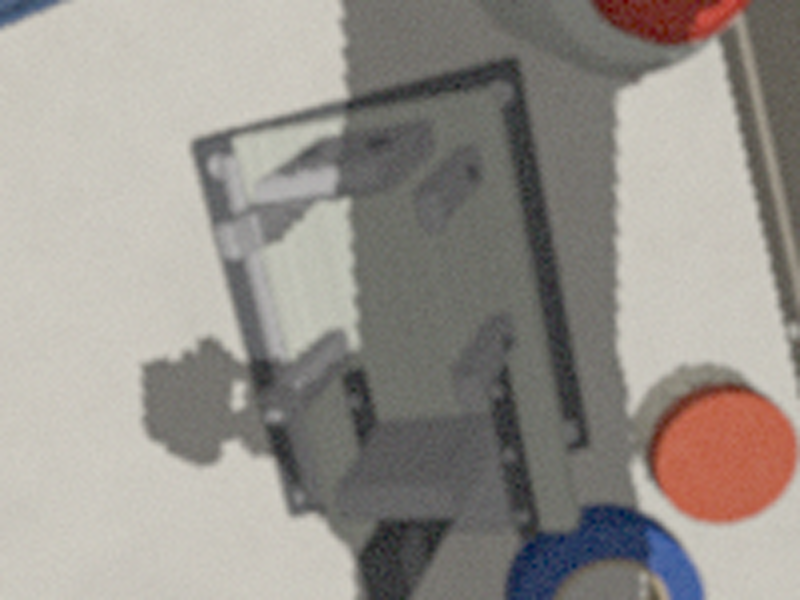

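The crop (scale 4, offset (262,150)) shows the nest in the arm's shadow. The plate's robot-side edge runs (232,140)–(500,88) and its high edge goes from (500,88) to about (575,530). The jaw is at (430,470). I'll check these points numerically.

```bash
python3 - <<'E'
from h import *
import pickle
np.set_printoptions(precision=4,suppress=True)
c=pickle.load(open("w3.pkl","rb"))
f=lambda p,z: onz(c,np.array(p)/4+[262,150],z)
A=f((232,140),.0174);A2=f((215,145),.0174);B=f((500,88),.0504);D=f((575,530),.0504);B2=f((518,65),.0504);E=f((585,445),.0504)
print(A,A2,B,D,B2,E); print("AB",np.linalg.norm(A-B),"A2B2",np.linalg.norm(A2-B2),"BD",np.linalg.norm(B-D),"B2E",np.linalg.norm(B2-E))
v=D-B;print(np.degrees(np.arctan2(v[1],v[0]))); v=E-B2;print(np.degrees(np.arctan2(v[1],v[0])))
g=[f(p,0) for p in((198,140),(518,65),(585,445),(295,510))]
for i in range(4): print(g[i],np.linalg.norm(g[i]-g[i-1]))
print([np.round(onz(cam("top"),(270+a/3.3,180+b/3.3),z),3) for a,b,z in((112,38,.0504),(108,185,.0504),(195,192,.0174),(207,57,.0174))])
# predicted
hd=np.radians(90-6)
for o,hd in [((.634,-.085),80),((.634,-.085),90),((.634,-.085),100)]:
    hd=np.radians(hd); Rn=R.from_euler('z',hd).as_matrix()@R.from_euler('y',-25,degrees=True).as_matrix()
    O=np.array([*o,.036]); pts=[(-44,42,0),(34,42,0),(34,-90,0),(-44,-90,0)]+[(s*21.5,t,z) for s in(-1,1) for t in(19,-19) for z in(0,46)]
    q=(proj(c,np.array([O+Rn@(np.array(p)/1e3) for p in pts]))-[262,150])*4
    print(np.degrees(hd)); [print(p,x.round()) for p,x in zip(pts,q)]
E
```

```text
[ 0.5689 -0.1132  0.0174] [ 0.5687 -0.1183  0.0174] [ 0.5737 -0.0412  0.0504] [ 0.7038 -0.0546  0.0504] [ 0.5695 -0.0352  0.0504] [ 0.6788 -0.0452  0.0504]
AB 0.07938784028985364 A2B2 0.08945460462000739 BD 0.1307986139875401 B2E 0.1097571310408726
-5.869235663246983
-5.227753336347145
[ 0.5685 -0.1237  0.    ] 0.12580098107536936
[ 0.5787 -0.0271  0.    ] 0.0970923636478058
[ 0.7029 -0.0385  0.    ] 0.12465431318712612
[ 0.6938 -0.1342  0.    ] 0.09616142099918448
[array([ 0.701, -0.053,  0.05 ]), array([ 0.569, -0.048,  0.05 ]), array([ 0.565, -0.126,  0.017]), array([ 0.688, -0.138,  0.017])]
80.0
(-44, 42, 0) [239. 198.]
(34, 42, 0) [502. 183.]
(34, -90, 0) [544. 616.]
(-44, -90, 0) [302. 596.]
(-21.5, 19, 0) [321. 271.]
(-21.5, 19, 46) [259. 324.]
(-21.5, -19, 0) [338. 393.]
(-21.5, -19, 46) [280. 456.]
(21.5, 19, 0) [465. 267.]
(21.5, 19, 46) [416. 322.]
(21.5, -19, 0) [479. 394.]
(21.5, -19, 46) [432. 461.]
90.0
(-44, 42, 0) [220. 227.]
(34, 42, 0) [471. 170.]
(34, -90, 0) [593. 588.]
(-44, -90, 0) [354. 604.]
(-21.5, 19, 0) [312. 285.]
(-21.5, 19, 46) [253. 351.]
(-21.5, -19, 0) [352. 401.]
(-21.5, -19, 46) [297. 476.]
(21.5, 19, 0) [451. 258.]
(21.5, 19, 46) [403. 325.]
(21.5, -19, 0) [488. 380.]
(21.5, -19, 46) [445. 458.]
100.0
(-44, 42, 0) [207. 258.]
(34, 42, 0) [438. 163.]
(34, -90, 0) [638. 554.]
(-44, -90, 0) [408. 604.]
(-21.5, 19, 0) [306. 300.]
(-21.5, 19, 46) [252. 378.]
(-21.5, -19, 0) [366. 406.]
(-21.5, -19, 46) [318. 492.]
(21.5, 19, 0) [435. 252.]
(21.5, 19, 46) [390. 330.]
(21.5, -19, 0) [495. 366.]
(21.5, -19, 46) [457. 453.]
```

Plate edges measure 79 and 131 mm, against 78 and 132 expected. Nest pose: O≈(.613,-.077), x heading ≈84.6°. I'll take one more look square to the nest.

```bash
cat >> h.py <<'E'
NEST=dict(O=np.array([.6128,-.0767,.036]),h=84.6)
def Rn(h=None): return R.from_euler('z',NEST['h'] if h is None else h,degrees=True).as_matrix()@R.from_euler('y',-25,degrees=True).as_matrix()
def nest(p): return NEST['O']+Rn()@np.array(p)/1e3
def toolrot(y,z):
    y=np.array(y,float);z=np.array(z,float); y/=np.linalg.norm(y); z/=np.linalg.norm(z); return np.stack([np.cross(y,z),y,z],1)
def go(pos,Rt):
    o=get_obs(); Rc=R.from_quat(o['tool_rot']).as_matrix()
    best=None
    for f in (1,-1):
        M=Rt@np.diag([f,f,1]); v=R.from_matrix(M@Rc.T).as_rotvec()
        if best is None or np.linalg.norm(v)<np.linalg.norm(best): best=v
    print("shift",np.round(pos-o['tcp_pos'],4),"turn",np.round(best,4),"deg",np.degrees(np.linalg.norm(best)).round(1),"q",o['joint_pos'].round(2))
E
python3 - <<'E'
from h import *
N=Rn(); go(nest((0,0,200)),toolrot(N[:,0],-N[:,2]))
E
```

```text
shift [ 0.0251 -0.0371 -0.0847] turn [ 0.4286 -0.0909  0.2402] deg 28.6 q [ 0.07  0.38  0.17  1.3  -0.06  1.46  1.46]
```

Emit:
step_arm(
  rows=[
    [[0.008,-0.012,-0.028],[0.143,-0.03,0.08],0],
    [[0.017,-0.024,-0.056],[0.286,-0.061,0.16],0],
    [[0.025,-0.037,-0.085],[0.4286,-0.0909,0.2402],0],
    [[0.025,-0.037,-0.085],[0.4286,-0.0909,0.2402],0],
    [[0.025,-0.037,-0.085],[0.4286,-0.0909,0.2402],0],
    [[0.025,-0.037,-0.085],[0.4286,-0.0909,0.2402],0],
  ],
)

```text
t: 5.38
tcp_pos: [0.6056, -0.1576, 0.2177]
tool_rot: [0.043, 0.975, 0.216, 0.011]
wrist_force: [-0.1, -0.0, 0.4]
grip_width: 1.002
finger_force: 0.0
```

```bash
python3 - <<'E'
from h import *
import pickle
np.set_printoptions(precision=1,suppress=True)
c=cam("wrist"); im=imaging.get_image("wrist"); cv2.imwrite("pics/w4.png",im[:,:,::-1])
pickle.dump(c,open("w4.pkl","wb"))
p=proj(c,nest((0,-20,20)))[0]; print(p)
x,y=int(np.clip(p[0]-130,0,380)),int(np.clip(p[1]-95,0,285)); print(x,y)
g=im[y:y+195,x:x+260,::-1].astype(float)
cv2.imwrite("pics/w4c.png",np.clip(cv2.resize(255*(g/255)**.7,None,fx=3,fy=3,interpolation=cv2.INTER_CUBIC),0,255).astype(np.uint8))
for q in [(-44,42,0),(34,42,0),(34,-90,0),(-44,-90,0)]+[(s*21.5,t,z) for s in(-1,1) for t in(19,-19) for z in(0,38)]+[(-17,29,0),(17,29,0),(-17,29,38),(17,29,38)]: print(q,(proj(c,nest(q))[0]-[x,y])*3)
print(get_obs()['joint_pos'])
E
```

```text
[311.5 243.4]
181 148
(-44, 42, 0) [245.2  66.7]
(34, 42, 0) [506.9  68.4]
(34, -90, 0) [492.1 462.9]
(-44, -90, 0) [261.8 461.6]
(-21.5, 19, 0) [322.2 143.5]
(-21.5, 19, 38) [311.9 171.3]
(-21.5, -19, 0) [324.5 262.2]
(-21.5, -19, 38) [314.9 303.1]
(21.5, 19, 0) [463.1 144.4]
(21.5, 19, 38) [470.5 172.3]
(21.5, -19, 0) [460.1 263. ]
(21.5, -19, 38) [466.9 304. ]
(-17, 29, 0) [336.5 110.9]
(17, 29, 0) [449.  111.6]
(-17, 29, 38) [327.9 134.8]
(17, 29, 38) [454.7 135.6]
[ 0.4  0.6  0.1  1.3 -0.4  1.5  2. ]
```

View pics/w4c.png

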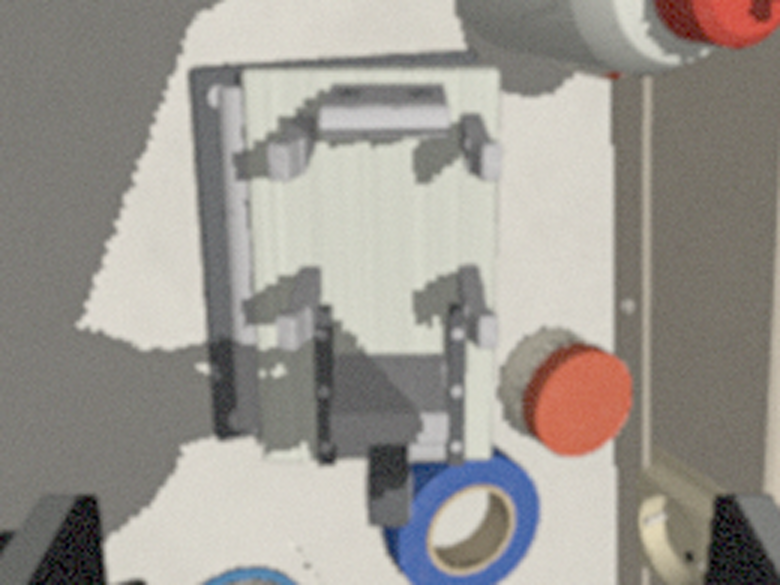

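Clear view (scale 3, offset (181,148)): the plate corners are (243,70),(499,70),(492,460),(262,462). Guide outer edges are 270/499 at the stop end and 280/496 at the jaw end, the stop spans (320–447,132), and the tab top is at about (390,492). Against my prediction that is about 1.3 mm toward −x and +0.6° of heading, so I correct the nest pose.

```bash
sed -i "s/NEST=.*/NEST=dict(O=np.array([.613,-.078,.036]),h=85.2)/; s/for f in (1,-1)/for f in (1,)/" h.py
cat >> h.py <<'E'
def down(deg): a=np.radians(deg); return toolrot((np.cos(a),np.sin(a),0),(0,0,-1))
E
python3 - <<'E'
from h import *
import pickle
np.set_printoptions(precision=4,suppress=True)
c=pickle.load(open("w4.pkl","rb")); N=Rn()
P=onplane(c,np.array([390,492])/3+[181,148],nest((0,0,65)),N[:,2]); print("tab in nest mm",N.T@(P-NEST['O'])*1e3)
P=onplane(c,np.array([388,355])/3+[181,148],nest((0,0,46)),N[:,2]); print("jaw edge in nest mm",N.T@(P-NEST['O'])*1e3)
o=get_obs(); go(np.array([.3397,-.3302,.16]),down(-15.5))
E
```

```text
tab in nest mm [  0.7377 -63.061   65.    ]
jaw edge in nest mm [  0.1828 -30.712   46.    ]
shift [-0.2659 -0.1728 -0.0577] turn [-0.2808  0.4097 -1.7224] deg 102.7 q [ 0.41  0.59  0.06  1.26 -0.44  1.47  2.03]
```

Emit:
step_arm(
  rows=[
    [[-0.01,-0.01,0.03],[-0.028,0.041,-0.172],0],
    [[-0.03,-0.02,0.06],[-0.056,0.082,-0.344],0],
    [[-0.06,-0.04,0.06],[-0.084,0.123,-0.517],0],
    [[-0.09,-0.06,0.06],[-0.112,0.164,-0.689],0],
    [[-0.13,-0.085,0.06],[-0.14,0.205,-0.861],0],
    [[-0.165,-0.11,0.06],[-0.168,0.246,-1.033],0],
    [[-0.2,-0.13,0.04],[-0.197,0.287,-1.206],0],
    [[-0.235,-0.15,0.01],[-0.225,0.328,-1.378],0],
    [[-0.266,-0.173,-0.03],[-0.253,0.369,-1.55],0],
    [[-0.266,-0.173,-0.058],[-0.2808,0.4097,-1.7224],0],
    [[-0.266,-0.173,-0.058],[-0.2808,0.4097,-1.7224],0],
    [[-0.266,-0.173,-0.058],[-0.2808,0.4097,-1.7224],0],
    [[-0.266,-0.173,-0.058],[-0.2808,0.4097,-1.7224],0],
  ],
)

```text
t: 7.05
tcp_pos: [0.3398, -0.3329, 0.1589]
tool_rot: [0.797, 0.604, 0.002, 0.001]
wrist_force: [-1.4, -0.3, 0.2]
grip_width: 0.997
finger_force: 0.0
```

```bash
python3 - <<'E'
from h import *
import pickle
np.set_printoptions(precision=4,suppress=True)
go(np.array([.3397,-.3302,.024]),down(-15.5))
c=cam("wrist"); im=imaging.get_image("wrist"); cv2.imwrite("pics/w5.png",im[:,:,::-1])
hsv=cv2.cvtColor(im,cv2.COLOR_RGB2HSV); m=cv2.inRange(hsv,(4,120,120),(18,255,255))
n,l,s,ce=cv2.connectedComponentsWithStats(m); i=1+np.argmax(s[1:,4]); print(s[i],ce[i],onz(c,ce[i],.0245))
k=(l==i).astype(np.uint8); pts=cv2.findNonZero(k); print(cv2.minAreaRect(pts))
b=cv2.boxPoints(cv2.minAreaRect(pts)); print(np.array([onz(c,p,.0245)[:2] for p in b]))
E
```

```text
shift [-0.0001  0.0027 -0.1349] turn [-0.0004  0.0048  0.0024] deg 0.3 q [ 0.33  0.25  0.49  1.87 -0.14  1.05  0.6 ]
[302 224  23  29 590] [312.2559 239.0475] [ 0.3384 -0.3314  0.0245]
((313.0, 238.0), (28.0, 22.0), 90.0)
[[ 0.3343 -0.3179]
 [ 0.3501 -0.3224]
 [ 0.3443 -0.344 ]
 [ 0.328  -0.3394]]
```

Emit:
step_arm(
  rows=[
    [[0,0.002,-0.05],[0,0.005,0],0],
    [[0,0.002,-0.1],[0,0.005,0],0],
    [[0,0.002,-0.125],[0,0.005,0],0],
    [[0,0.002,-0.135],[0,0.005,0],0.2],
    [[0,0.002,-0.135],[0,0.005,0],0.6],
    [[0,0.002,-0.135],[0,0.005,0],1],
    [[0,0.002,-0.135],[0,0.005,0],1],
    [[0,0.002,-0.135],[0,0.005,0],1],
    [[0,0.002,-0.135],[0,0.005,0],1],
    [[0,0.002,-0.135],[0,0.005,0],1],
  ],
)

```text
t: 8.35
tcp_pos: [0.3397, -0.3312, 0.0236]
tool_rot: [0.797, 0.604, -0.0, -0.0]
wrist_force: [-1.3, -0.7, 6.1]
grip_width: 0.455
finger_force: 61.8
```

```bash
cat >> h.py <<'E'
def place(x,y,z):
    N=Rn(); p=nest((x,y,z)); print("target",p.round(4)); go(p,toolrot(N[:,0],-N[:,2]))
E
python3 - <<'E'
from h import *
place(0,-2,110)
E
```

```text
target [ 0.6111 -0.1245  0.1357]
shift [0.2714 0.2067 0.1121] turn [ 0.2839 -0.4097  1.7305] deg 103.2 q [ 0.4   0.46  0.42  2.   -0.27  0.74  0.71]
```

Emit:
step_arm(
  rows=[
    [[0,0,0.03],[0,0,0],1],
    [[0,0,0.085],[0,0,0],1],
    [[0.005,0.003,0.14],[0.028,-0.041,0.173],1],
    [[0.03,0.015,0.19],[0.057,-0.082,0.346],1],
    [[0.065,0.035,0.2],[0.085,-0.123,0.519],1],
    [[0.1,0.055,0.2],[0.114,-0.164,0.692],1],
    [[0.135,0.075,0.2],[0.142,-0.205,0.865],1],
    [[0.17,0.095,0.2],[0.17,-0.246,1.038],1],
    [[0.205,0.12,0.2],[0.199,-0.287,1.211],1],
    [[0.235,0.15,0.19],[0.227,-0.328,1.384],1],
    [[0.255,0.18,0.16],[0.256,-0.369,1.557],1],
    [[0.2714,0.2067,0.12],[0.2839,-0.4097,1.7305],1],
    [[0.2714,0.2067,0.112],[0.2839,-0.4097,1.7305],1],
    [[0.2714,0.2067,0.112],[0.2839,-0.4097,1.7305],1],
    [[0.2714,0.2067,0.112],[0.2839,-0.4097,1.7305],1],
  ],
)

```text
t: 10.22
tcp_pos: [0.6104, -0.1256, 0.1359]
tool_rot: [0.042, 0.976, 0.213, 0.01]
wrist_force: [0.2, -0.2, -2.3]
grip_width: 0.455
finger_force: 60.9
```

```bash
python3 - <<'E'
from h import *
import pickle
np.set_printoptions(precision=4,suppress=True)
o=get_obs();print(o['finger_force'],o['tcp_pos'])
place(0,-2,110); place(0,-2,62); place(0,-2,26)
c=cam("wrist"); im=imaging.get_image("wrist"); cv2.imwrite("pics/w6.png",im[:,:,::-1])
pickle.dump(c,open("w6.pkl","wb"))
g=im[120:420,120:520,::-1].astype(float)
cv2.imwrite("pics/w6c.png",np.clip(cv2.resize(255*(g/255)**.7,None,fx=2,fy=2,interpolation=cv2.INTER_CUBIC),0,255).astype(np.uint8))
for q in [(-44,42,0),(34,42,0)]+[(s*21.5,t,z) for s in(-1,1) for t in(29,) for z in(0,38)]+[(-17,29,38),(17,29,38)]: print(q,(proj(c,nest(q))[0]-[120,120])*2)
E
```

```text
60.9366774559021 [ 0.6104 -0.1256  0.1359]
target [ 0.6111 -0.1245  0.1357]
shift [ 0.0007  0.0011 -0.0002] turn [0.0057 0.001  0.0026] deg 0.4 q [ 0.39  0.63  0.02  1.4  -0.44  1.28  2.05]
target [ 0.6128 -0.1043  0.0922]
shift [ 0.0024  0.0213 -0.0437] turn [0.0057 0.001  0.0026] deg 0.4 q [ 0.39  0.63  0.02  1.4  -0.44  1.28  2.05]
target [ 0.6141 -0.0891  0.0596]
shift [ 0.0037  0.0365 -0.0763] turn [0.0057 0.001  0.0026] deg 0.4 q [ 0.39  0.63  0.02  1.4  -0.44  1.28  2.05]
(-44, 42, 0) [260.6498 132.5574]
(34, 42, 0) [498.744  132.5192]
(-21.5, 29, 0) [330.4173 171.4126]
(-21.5, 29, 38) [318.6389 201.9088]
(21.5, 29, 0) [459.3234 171.4298]
(21.5, 29, 38) [470.8481 201.9642]
(-17, 29, 38) [334.5514 201.9146]
(17, 29, 38) [454.9028 201.9584]
```

View pics/w6c.png

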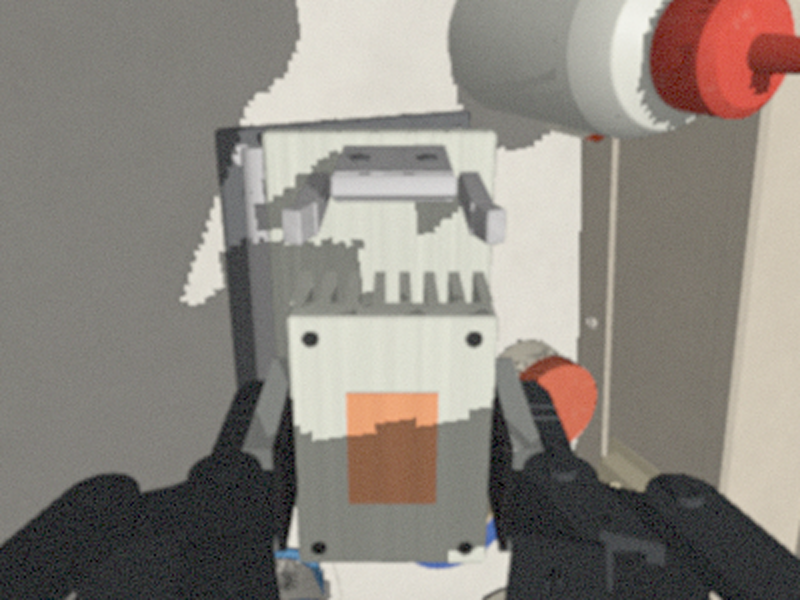

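Plate corners (262,132),(496,131) and stop (332–453, y 200) match the prediction to about 0.5 mm. The body hangs straight in the grip, screws at (310,339),(474,339),(319,548),(465,548). I'll compute its offset.

```bash
python3 - <<'E'
from h import *
import pickle
np.set_printoptions(precision=2,suppress=True)
c=pickle.load(open("w6.pkl","rb")); N=Rn()
o=get_obs(); tz=(N.T@(o['tcp_pos']-NEST['O'])*1e3); print("tcp nest",tz)
Q=np.array([N.T@(onplane(c,np.array(p)/2+[120,120],nest((0,0,tz[2]+.4)),N[:,2])-NEST['O'])*1e3 for p in((310,339),(474,339),(465,548),(319,548))]); print(Q,Q.mean(0))
E
```

```text
tcp nest [ -0.68  -1.5  110.75]
[[-15.77  22.71 111.15]
 [ 14.92  22.76 111.15]
 [ 14.84 -25.83 111.15]
 [-15.78 -25.94 111.15]] [ -0.45  -1.58 111.15]
```

Emit:
step_arm(
  rows=[
    [[0.0007,0.001,-0.0002],[0.0057,0.001,0.0026],1],
    [[0.0016,0.011,-0.022],[0.0057,0.001,0.0026],1],
    [[0.002,0.017,-0.035],[0.0057,0.001,0.0026],1],
    [[0.0024,0.0211,-0.0438],[0.0057,0.001,0.0026],1],
    [[0.0027,0.025,-0.052],[0.0057,0.001,0.0026],1],
    [[0.0031,0.0287,-0.0601],[0.0057,0.001,0.0026],1],
    [[0.0031,0.0287,-0.0601],[0.0057,0.001,0.0026],1],
  ],
)

```text
t: 11.15
tcp_pos: [0.6125, -0.0945, 0.0728]
tool_rot: [0.04, 0.975, 0.218, 0.007]
wrist_force: [-0.3, -1.0, -3.1]
grip_width: 0.456
finger_force: 61.0
```

```bash
cat >> h.py <<'E'
def where():
    o=get_obs(); print("tcp nest mm",(Rn().T@(o['tcp_pos']-NEST['O'])*1e3).round(2),"F nest",(Rn().T@o['wrist_force']).round(1),"t",o['t'],"grip",round(o['grip_width'],3))
E
python3 - <<'E'
from h import *
where(); place(0,-2,25)
E
```

```text
tcp nest mm [ 0.63 -0.89 40.29] F nest [-2.2  0.2 -2.4] t 11.15 grip 0.456
target [ 0.6141 -0.0887  0.0587]
shift [ 0.0016  0.0058 -0.0141] turn [-0.0027 -0.0042 -0.0035] deg 0.4 q [ 0.36  0.69 -0.01  1.47 -0.46  1.15  2.07]
```

Emit:
step_arm(
  rows=[
    [[0.001,0.003,-0.007],[0,0,0],1],
    [[0.0014,0.005,-0.0115],[0,0,0],1],
    [[0.0016,0.0062,-0.0141],[0,0,0],1],
    [[0.0016,0.0062,-0.0141],[0,0,0],1],
  ],
)

```text
t: 11.65
tcp_pos: [0.614, -0.0883, 0.0591]
tool_rot: [0.04, 0.975, 0.218, 0.007]
wrist_force: [-1.4, -0.4, -3.3]
grip_width: 0.454
finger_force: 61.0
```

```bash
python3 - <<'E'
from h import *
where(); place(0,-2,23.6)
E
```

```text
tcp nest mm [ 0.58 -1.86 25.27] F nest [-1.9  1.3 -2.8] t 11.65 grip 0.454
target [ 0.6142 -0.0881  0.0574]
shift [ 0.0002  0.0002 -0.0018] turn [-0.0029 -0.0041 -0.0037] deg 0.4 q [ 0.35  0.7  -0.01  1.48 -0.46  1.13  2.07]
```

Emit:
step_arm(
  rows=[
    [[0,0.0005,-0.001],[0,0,0],1],
    [[0.0001,0.0009,-0.002],[0,0,0],1],
    [[0.0001,0.0009,-0.002],[0,0,0],1],
  ],
)

```text
t: 12.02
tcp_pos: [0.6142, -0.0878, 0.0582]
tool_rot: [0.04, 0.975, 0.218, 0.007]
wrist_force: [-4.6, -2.1, 2.0]
grip_width: 0.457
finger_force: 61.6
```

```bash
python3 - <<'E'
from h import *
where()
E
```

```text
tcp nest mm [ 0.6  -1.98 24.22] F nest [-1.4  4.4  2.8] t 12.025 grip 0.457
```

Emit:
step_arm(
  rows=[
    [[0,0,0],[0,0,0],0.3],
    [[0,0,0],[0,0,0],0.3],
    [[0,0,0],[0,0,0],0.3],
    [[0,0,0],[0,0,0],0.3],
    [[-0.0007,-0.0084,0.0181],[0,0,0],0.3],
    [[-0.002,-0.023,0.049],[0,0,0],0.3],
    [[-0.0032,-0.0379,0.0816],[0,0,0],0.3],
    [[-0.005,-0.06,0.13],[0,0,0],0],
    [[-0.005,-0.06,0.13],[0,0,0],0],
    [[-0.005,-0.06,0.13],[0,0,0],0],
  ],
)

```text
t: 13.28
tcp_pos: [0.6097, -0.1472, 0.1876]
tool_rot: [0.04, 0.975, 0.218, 0.007]
wrist_force: [-0.3, 0.4, 0.0]
grip_width: 1.002
finger_force: 0.0
```

```bash
python3 - <<'E'
from h import *
import pickle
np.set_printoptions(precision=2,suppress=True)
where()
c=cam("wrist"); im=imaging.get_image("wrist"); cv2.imwrite("pics/w7.png",im[:,:,::-1]); N=Rn()
hsv=cv2.cvtColor(im,cv2.COLOR_RGB2HSV); m=cv2.inRange(hsv,(4,90,60),(22,255,255))
p=proj(c,nest((0,0,24)))[0]; print(p)
n,l,s,ce=cv2.connectedComponentsWithStats(m)
i=min((k for k in range(1,n) if s[k,4]>60),key=lambda k:np.hypot(*(ce[k]-p))); print(s[i],ce[i])
b=cv2.boxPoints(cv2.minAreaRect(cv2.findNonZero((l==i).astype(np.uint8))))
Q=np.array([N.T@(onplane(c,q,nest((0,0,24.5)),N[:,2])-NEST['O'])*1e3 for q in b]);print(Q,Q.mean(0))
go(np.array([.45,-.263,.16]),down(36.8))
E
```

```text
tcp nest mm [  1.33  -2.51 166.67] F nest [ 0.3  0.3 -0.1] t 13.275 grip 1.002
[313.01 232.52]
[303 220  23  31 705] [314.12 234.87]
[[ -7.69  10.21  24.5 ]
 [  9.24  10.23  24.5 ]
 [  9.5  -14.31  24.5 ]
 [ -7.93 -14.33  24.5 ]] [ 0.78 -2.05 24.5 ]
shift [-0.16 -0.12 -0.03] turn [-0.4   0.21 -0.83] deg 54.4 q [ 0.41  0.61  0.02  1.3  -0.43  1.41  2.03]
```

Emit:
step_arm(
  rows=[
    [[-0.02,-0.02,0.03],[-0.067,0.035,-0.138],0],
    [[-0.05,-0.045,0.05],[-0.133,0.07,-0.277],0],
    [[-0.085,-0.07,0.05],[-0.2,0.105,-0.415],0],
    [[-0.12,-0.095,0.04],[-0.267,0.14,-0.553],0],
    [[-0.15,-0.112,0],[-0.333,0.175,-0.692],0],
    [[-0.1597,-0.1158,-0.0276],[-0.4,0.21,-0.83],0],
    [[-0.1597,-0.1158,-0.0276],[-0.4,0.21,-0.83],0],
    [[-0.1597,-0.1158,-0.0276],[-0.4,0.21,-0.83],0],
    [[-0.1597,-0.1158,-0.0276],[-0.4,0.21,-0.83],0],
  ],
)

```text
t: 14.45
tcp_pos: [0.4514, -0.2641, 0.1615]
tool_rot: [0.445, 0.895, -0.001, 0.004]
wrist_force: [0.4, 0.4, 0.3]
grip_width: 1.004
finger_force: 0.0
```

```bash
python3 - <<'E'
from h import *
np.set_printoptions(precision=4,suppress=True)
c=cam("wrist"); im=imaging.get_image("wrist"); cv2.imwrite("pics/w8.png",im[:,:,::-1])
p=proj(c,(.45,-.263,.012))[0]; print(p)
hsv=cv2.cvtColor(im,cv2.COLOR_RGB2HSV); g=hsv[...,2]
win=np.zeros_like(g); cv2.circle(win,(int(p[0]),int(p[1])),80,255,-1)
print("V hist",np.percentile(g[win>0],[5,15,25,40,60,90]))
m=((g<145)&(win>0)).astype(np.uint8)*255
n,l,s,ce=cv2.connectedComponentsWithStats(m)
for k in range(1,n):
    if s[k,4]>200:
        rc=cv2.minAreaRect(cv2.findNonZero((l==k).astype(np.uint8))); b=cv2.boxPoints(rc); Q=np.array([onz(c,q,.012)[:2] for q in b]); e=np.roll(Q,-1,0)-Q
        print(s[k],ce[k],Q.mean(0),np.linalg.norm(e,axis=1),np.degrees(np.arctan2(e[:,1],e[:,0])))
go(np.array([.45,-.263,.025]),down(36.8))
E
```

```text
[313.6282 229.7291]
V hist [ 47.  67.  93. 147. 149. 152.]
[ 283  190  111   99 6560] [336.2547 237.3854] [ 0.4661 -0.257 ] [0.0695 0.0914 0.0724 0.0991] [ 108.2684   19.5853  -65.5831 -161.9461]
shift [-0.0012  0.0012 -0.1364] turn [ 0.0053  0.006  -0.0051] deg 0.5 q [ 0.26  0.33  0.3   1.74 -0.11  1.08  1.24]
```

Emit:
step_arm(
  rows=[
    [[-0.0012,0.0012,-0.05],[0.0053,0.006,-0.005],0],
    [[-0.0012,0.0012,-0.1],[0.0053,0.006,-0.005],0],
    [[-0.0012,0.0012,-0.126],[0.0053,0.006,-0.005],0],
    [[-0.0012,0.0012,-0.136],[0.0053,0.006,-0.005],0.2],
    [[-0.0012,0.0012,-0.136],[0.0053,0.006,-0.005],0.6],
    [[-0.0012,0.0012,-0.136],[0.0053,0.006,-0.005],1],
    [[-0.0012,0.0012,-0.136],[0.0053,0.006,-0.005],1],
    [[-0.0012,0.0012,-0.136],[0.0053,0.006,-0.005],1],
    [[-0.0012,0.0012,-0.136],[0.0053,0.006,-0.005],1],
  ],
)

```text
t: 15.62
tcp_pos: [0.4504, -0.2631, 0.0261]
tool_rot: [0.448, 0.894, -0.0, 0.001]
wrist_force: [0.5, -0.3, 6.4]
grip_width: 0.445
finger_force: 60.8
```

```bash
python3 - <<'E'
from h import *
np.set_printoptions(precision=4,suppress=True)
where(); print(get_obs()['tcp_pos']); place(0.3,-2,120)
E
```

```text
tcp nest mm [-183.7   146.52   74.68] F nest [ 2.5 -0.5  5.9] t 15.625 grip 0.445
[ 0.4504 -0.2631  0.0261]
target [ 0.6108 -0.1284  0.1449]
shift [0.1604 0.1347 0.1188] turn [ 0.3934 -0.2165  0.8316] deg 54.1 q [ 0.29  0.51  0.27  1.87 -0.18  0.79  1.3 ]
```

Emit:
step_arm(
  rows=[
    [[0,0,0.03],[0,0,0],1],
    [[0,0,0.085],[0,0,0],1],
    [[0.01,-0.01,0.14],[0.066,-0.036,0.139],1],
    [[0.04,0.01,0.19],[0.131,-0.072,0.277],1],
    [[0.075,0.04,0.2],[0.197,-0.108,0.416],1],
    [[0.11,0.07,0.19],[0.262,-0.144,0.554],1],
    [[0.14,0.1,0.165],[0.328,-0.18,0.693],1],
    [[0.1604,0.1347,0.13],[0.3934,-0.2165,0.8316],1],
    [[0.1604,0.1347,0.1188],[0.3934,-0.2165,0.8316],1],
    [[0.1604,0.1347,0.1188],[0.3934,-0.2165,0.8316],1],
    [[0.1604,0.1347,0.1188],[0.3934,-0.2165,0.8316],1],
  ],
)

```text
t: 17.0
tcp_pos: [0.6096, -0.1293, 0.1447]
tool_rot: [0.041, 0.976, 0.214, 0.009]
wrist_force: [0.0, -0.7, -0.2]
grip_width: 0.446
finger_force: 60.4
```

```bash
python3 - <<'E'
from h import *
import pickle
np.set_printoptions(precision=2,suppress=True)
where(); place(0.3,-2,120)
c=cam("wrist"); im=imaging.get_image("wrist"); pickle.dump(c,open("w9.pkl","wb")); cv2.imwrite("pics/w9.png",im[:,:,::-1])
g=im[120:420,120:520,::-1].astype(float)
cv2.imwrite("pics/w9c.png",np.clip(cv2.resize(255*(g/255)**.6,None,fx=2,fy=2,interpolation=cv2.INTER_CUBIC),0,255).astype(np.uint8))
N=Rn();o=get_obs();tz=N.T@(o['tcp_pos']-NEST['O'])*1e3
for s,t in((-20,29),(20,29),(20,-29),(-20,-29)): print((proj(c,nest((tz[0]+s,tz[1]+t,tz[2]-26.1+12)))[0]-120)*2)
E
```

```text
tcp nest mm [ -0.64  -0.93 120.27] F nest [-0.7 -0.1  0.1] t 17.0 grip 0.446
target [ 0.61 -0.13  0.14]
shift [0. 0. 0.] turn [ 0. -0.  0.] deg 0.2 q [ 0.4   0.63  0.    1.38 -0.43  1.3   2.04]
[293.06 286.11]
[488.69 286.27]
[477.61 518.95]
[304.63 518.59]
```

View pics/w9c.png

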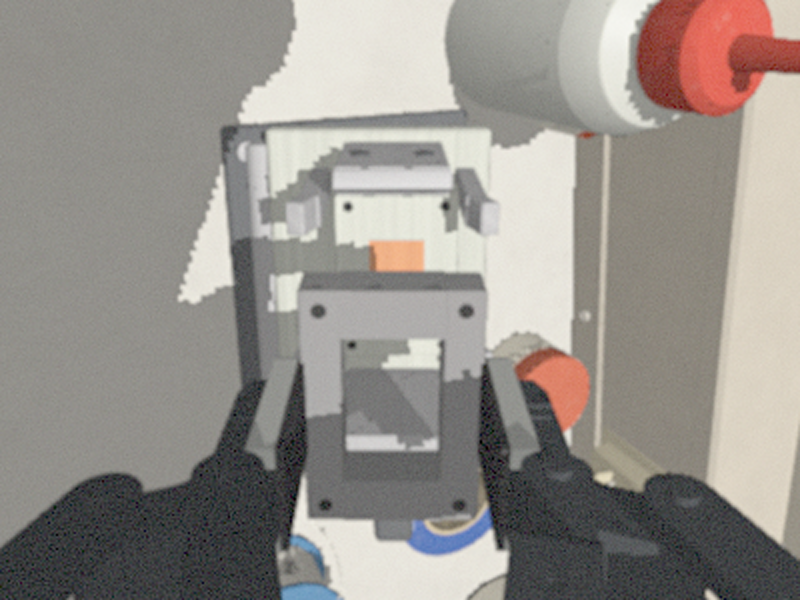

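The frame is held flat and square: screws (318,311),(467,311),(459,505),(325,505), with a width ratio as for level. The body lies in the nest with its pad at (397,255). I'll lower it.

Emit:
step_arm(
  rows=[
    [[0.0011,0.0008,0.0004],[0,0,0],1],
    [[0.002,0.0134,-0.0264],[0,0,0],1],
    [[0.0027,0.02,-0.041],[0,0,0],1],
    [[0.0032,0.0252,-0.0522],[0,0,0],1],
    [[0.0032,0.0252,-0.0522],[0,0,0],1],
  ],
)

```text
t: 17.68
tcp_pos: [0.6127, -0.103, 0.091]
tool_rot: [0.041, 0.976, 0.215, 0.008]
wrist_force: [0.2, -1.3, -0.3]
grip_width: 0.448
finger_force: 61.0
```

```bash
python3 - <<'E'
from h import *
where()
E
```

```text
tcp nest mm [ 0.68 -1.82 60.39] F nest [-1.3 -0.3  0.3] t 17.675 grip 0.448
```

Emit:
step_arm(
  rows=[
    [[0.0001,0.0008,-0.002],[0,0,0],1],
    [[0.0002,0.0019,-0.004],[0,0,0],1],
    [[0.0003,0.0028,-0.006],[0,0,0],1],
    [[0.0003,0.0035,-0.0075],[0,0,0],1],
    [[0.0003,0.0035,-0.0075],[0,0,0],1],
  ],
)

```text
t: 18.3
tcp_pos: [0.6128, -0.0992, 0.0831]
tool_rot: [0.041, 0.976, 0.215, 0.007]
wrist_force: [1.1, -1.9, -1.1]
grip_width: 0.442
finger_force: 60.9
```

```bash
python3 - <<'E'
from h import *
where()
E
```

```text
tcp nest mm [ 0.7  -1.59 51.64] F nest [-2.1 -1.3 -0.2] t 18.3 grip 0.442
```

Emit:
step_arm(
  rows=[
    [[0.0001,0.0004,-0.001],[0,0,0],1],
    [[0.0001,0.0009,-0.002],[0,0,0],1],
    [[0.0001,0.0009,-0.002],[0,0,0],1],
  ],
)

```text
t: 18.68
tcp_pos: [0.6128, -0.0988, 0.0821]
tool_rot: [0.041, 0.976, 0.215, 0.007]
wrist_force: [-2.6, -4.5, 3.7]
grip_width: 0.443
finger_force: 61.6
```

```bash
python3 - <<'E'
from h import *
where()
E
```

```text
tcp nest mm [ 0.72 -1.58 50.51] F nest [-2.7  2.3  5.4] t 18.675 grip 0.443
```

Emit:
step_arm(
  rows=[
    [[0,0,0],[0,0,0],0.3],
    [[0,0,0],[0,0,0],0.3],
    [[0,0,0],[0,0,0],0.3],
    [[0,0,0],[0,0,0],0.3],
    [[-0.0007,-0.0084,0.0181],[0,0,0],0.3],
    [[-0.002,-0.023,0.049],[0,0,0],0.3],
    [[-0.0032,-0.0379,0.0816],[0,0,0],0.1],
    [[-0.004,-0.05,0.107],[0,0,0],0],
    [[-0.004,-0.05,0.107],[0,0,0],0],
    [[-0.004,-0.05,0.107],[0,0,0],0],
  ],
)

```text
t: 19.92
tcp_pos: [0.6085, -0.1469, 0.1874]
tool_rot: [0.04, 0.976, 0.216, 0.006]
wrist_force: [-0.5, 0.3, 0.3]
grip_width: 1.0
finger_force: 0.0
```

```bash
python3 - <<'E'
from h import *
np.set_printoptions(precision=2,suppress=True)
where()
c=cam("wrist"); im=imaging.get_image("wrist"); cv2.imwrite("pics/w10.png",im[:,:,::-1])
# frame against guides: edge positions along scan rows in nest coords at z=36
N=Rn(); g=cv2.GaussianBlur(cv2.cvtColor(im,cv2.COLOR_RGB2GRAY),(3,3),0)
def scan(a,b):
    t=np.linspace(0,1,161); P=np.array([np.array(a)+(np.array(b)-a)*u for u in t]); q=proj(c,np.array([nest(p) for p in P])).astype(np.float32)
    v=cv2.remap(g,q[None,:,0],q[None,:,1],cv2.INTER_LINEAR)[0].astype(int); d=np.abs(np.diff(v)); k=[i for i in range(2,158) if d[i]>=3 and d[i]==d[i-2:i+3].max()]
    return [(tuple(P[i].round(1)[:2]),int(v[i+1]-v[i])) for i in k]
for y in(10,0,-8,-14): print("x-scan y",y,scan((-32,y,36),(32,y,36)))
for x in(-15,0,15): print("y-scan x",x,scan((x,34,36),(x,-45,36)))
go(np.array([.5423,-.2363,.16]),down(62.1))
print(np.round(np.array([.5423,-.2363,.16])-get_obs()['tcp_pos'],4))
E
```

```text
tcp nest mm [  1.4   -1.3  166.43] F nest [0.3 0.5 0.1] t 19.925 grip 1.0
x-scan y 10 [((np.float64(-30.8), np.float64(10.0)), 3), ((np.float64(-27.2), np.float64(10.0)), -20), ((np.float64(-26.8), np.float64(10.0)), -20), ((np.float64(-18.8), np.float64(10.0)), 8), ((np.float64(-9.6), np.float64(10.0)), 16), ((np.float64(-7.6), np.float64(10.0)), -10), ((np.float64(8.0), np.float64(10.0)), -14), ((np.float64(12.4), np.float64(10.0)), 9), ((np.float64(20.4), np.float64(10.0)), 13), ((np.float64(20.8), np.float64(10.0)), 13), ((np.float64(28.4), np.float64(10.0)), -4), ((np.float64(29.6), np.float64(10.0)), 4), ((np.float64(30.0), np.float64(10.0)), 4), ((np.float64(30.4), np.float64(10.0)), 4)]
x-scan y 0 [((np.float64(-28.0), np.float64(0.0)), -14), ((np.float64(-27.6), np.float64(0.0)), -14), ((np.float64(-27.2), np.float64(0.0)), -14), ((np.float64(-18.0), np.float64(0.0)), 8), ((np.float64(-11.6), np.float64(0.0)), -3), ((np.float64(-10.0), np.float64(0.0)), 17), ((np.float64(-7.6), np.float64(0.0)), -8), ((np.float64(7.2), np.float64(0.0)), -15), ((np.float64(9.6), np.float64(0.
[... 2739 characters left out ...]
, np.float64(-32.7)), -7)]
y-scan x 15 [((np.float64(15.0), np.float64(32.0)), -21), ((np.float64(15.0), np.float64(28.1)), -18), ((np.float64(15.0), np.float64(26.6)), 15), ((np.float64(15.0), np.float64(23.1)), -11), ((np.float64(15.0), np.float64(20.7)), 10), ((np.float64(15.0), np.float64(20.2)), 10), ((np.float64(15.0), np.float64(-25.2)), -7), ((np.float64(15.0), np.float64(-25.7)), -7), ((np.float64(15.0), np.float64(-26.2)), -7), ((np.float64(15.0), np.float64(-28.7)), 8), ((np.float64(15.0), np.float64(-32.7)), -9), ((np.float64(15.0), np.float64(-36.1)), 5)]
shift [-0.07 -0.09 -0.03] turn [-0.42  0.12 -0.4 ] deg 34.0 q [ 0.42  0.61  0.01  1.3  -0.42  1.41  2.02]
[-0.07 -0.09 -0.03]
```

Emit:
step_arm(
  rows=[
    [[-0.015,-0.02,0.02],[-0.105,0.03,-0.1],0],
    [[-0.035,-0.045,0.03],[-0.21,0.06,-0.2],0],
    [[-0.055,-0.07,0.01],[-0.315,0.09,-0.3],0],
    [[-0.0662,-0.0894,-0.0274],[-0.42,0.12,-0.4],0],
    [[-0.0662,-0.0894,-0.0274],[-0.42,0.12,-0.4],0],
    [[-0.0662,-0.0894,-0.0274],[-0.42,0.12,-0.4],0],
    [[-0.0662,-0.0894,-0.0274],[-0.42,0.12,-0.4],0],
  ],
)

```text
t: 20.85
tcp_pos: [0.5441, -0.2377, 0.1623]
tool_rot: [0.242, 0.97, 0.001, 0.002]
wrist_force: [0.4, -0.2, 0.4]
grip_width: 0.999
finger_force: 0.0
```

```bash
python3 - <<'E'
from h import *
o=get_obs();print(o['tcp_pos'],o['t'])
go(np.array([.5423,-.2363,.0255]),down(62.1))
c=cam("wrist"); im=imaging.get_image("wrist"); cv2.imwrite("pics/w11.png",im[:,:,::-1])
g=cv2.cvtColor(im,cv2.COLOR_RGB2GRAY)
p=proj(c,(.5423,-.2363,.018))[0]; print("disc expected",p)
x,y=int(p[0])-50,int(p[1])-50
d=cv2.HoughCircles(cv2.GaussianBlur(g[y:y+100,x:x+100],(5,5),0),cv2.HOUGH_GRADIENT,1,40,param1=60,param2=12,minRadius=10,maxRadius=30); 
if d is not None:
    for q in d[0][:2]: print(q, onz(c,(q[0]+x,q[1]+y),.018))
E
```

```text
[ 0.54407632 -0.23769622  0.16234088] 20.85
shift [-0.0018  0.0014 -0.1368] turn [-0.0006  0.0034  0.0019] deg 0.2 q [ 0.23  0.46  0.22  1.53 -0.11  1.15  1.55]
disc expected [314.57682434 231.39787403]
[48.5 59.5 24.6] [ 0.54818426 -0.24129976  0.018     ]
[64.5 20.5 11.8] [ 0.52622981 -0.21570013  0.018     ]
```

```bash
python3 - <<'E'
from h import *
import pickle
c=cam("wrist"); im=cv2.imread("pics/w11.png"); g=cv2.GaussianBlur(cv2.cvtColor(im,cv2.COLOR_BGR2GRAY),(3,3),0)
print(onz(pickle.load(open("w2.pkl","rb")),np.array([412,381])/2+[90,60],.018))
a=np.radians(62.1); X=np.array([np.cos(a),np.sin(a),0]); Y=np.array([-np.sin(a),np.cos(a),0]); O=np.array([.5423,-.2363,.010])
def scan(f,lo,hi):
    t=np.arange(lo,hi,.5); q=proj(c,np.array([f(u/1e3) for u in t])).astype(np.float32)
    v=cv2.remap(g,q[None,:,0],q[None,:,1],cv2.INTER_LINEAR)[0].astype(int); d=np.abs(np.diff(v))
    return [(float(t[i]),int(v[i+1]-v[i])) for i in range(2,len(d)-2) if d[i]>=5 and d[i]==d[i-2:i+3].max()]
for s in(-22,-18,18,22): print("x at y",s,scan(lambda u:O+X*u+Y*s/1e3,-30,30))
for s in(-16,-10,0,10,16): print("y at x",s,scan(lambda u:O+Y*u+X*s/1e3,-42,42))
E
```

```text
[ 0.54068024 -0.23693666  0.018     ]
x at y -22 [(-29.0, 6), (-25.5, -13), (-14.0, 12), (-11.0, 8), (-10.5, 8), (-4.0, -6), (1.0, -10), (4.0, 7), (7.0, -7), (8.5, 9), (11.5, 5), (17.5, -16), (18.0, -16), (18.5, -16)]
x at y -18 [(-22.0, -11), (-19.5, 5), (-17.0, -6), (-15.5, 10), (-14.5, 10), (17.5, -13), (20.0, 13), (25.5, -9)]
x at y 18 [(17.0, -10), (19.0, 9), (19.5, 9)]
x at y 22 [(-22.5, -7), (-21.0, 6), (-18.5, -12), (-16.5, 12), (-16.0, 12), (12.0, -8), (14.5, 9), (17.5, -17), (20.0, 16)]
y at x -16 [(-27.0, -9), (-24.5, 10), (-18.0, 17), (22.0, -20), (24.5, 19), (27.5, -20), (30.0, 17)]
y at x -10 [(-30.5, -5), (-25.5, 12), (-25.0, 12), (-15.0, -6), (-14.5, -6), (-14.0, -6), (-10.5, -9), (-10.0, -9), (-9.5, -9), (-9.0, -9), (3.0, 11), (3.5, 11), (7.5, -12), (9.5, 15), (10.0, 15), (27.5, -19), (29.5, 17), (30.0, 17)]
y at x 0 [(-23.5, 19), (-17.5, -6), (-17.0, -6), (-16.5, -6), (-14.0, -15), (7.5, 18), (10.5, -16), (13.0, 19), (27.5, -18), (30.0, 20)]
y at x 10 [(-30.5, 7), (-29.0, -7), (-22.5, 17), (-11.5, -8), (4.0, -9), (7.0, 16), (7.5, 16), (27.5, -17), (30.0, 18)]
y at x 16 [(-27.0, -5), (-24.5, 21), (-23.5, 21), (22.0, -6), (24.5, 6), (27.5, -16), (30.0, 17)]
```

Emit:
step_arm(
  rows=[
    [[-0.0018,0.0014,-0.05],[0,0.003,0.002],0],
    [[-0.0018,0.0014,-0.1],[0,0.003,0.002],0],
    [[-0.0018,0.0014,-0.127],[0,0.003,0.002],0],
    [[-0.0018,0.0014,-0.1365],[0,0.003,0.002],0.2],
    [[-0.0018,0.0014,-0.1365],[0,0.003,0.002],0.6],
    [[-0.0018,0.0014,-0.1365],[0,0.003,0.002],1],
    [[-0.0018,0.0014,-0.1365],[0,0.003,0.002],1],
    [[-0.0018,0.0014,-0.1365],[0,0.003,0.002],1],
    [[-0.0018,0.0014,-0.1365],[0,0.003,0.002],1],
  ],
)

```text
t: 22.02
tcp_pos: [0.5426, -0.2367, 0.0266]
tool_rot: [0.241, 0.97, -0.0, 0.001]
wrist_force: [-0.5, -0.2, 6.0]
grip_width: 0.439
finger_force: 60.9
```

```bash
python3 - <<'E'
from h import *
where(); print(get_obs()['tcp_pos']); place(0.3,-2,130)
E
```

```text
tcp nest mm [-152.65   56.88   60.84] F nest [2.3 0.5 5.6] t 22.025 grip 0.439
[ 0.54259035 -0.23672743  0.02662329]
target [ 0.6104 -0.1326  0.1539]
shift [0.0678 0.1041 0.1273] turn [ 0.4222 -0.1221  0.3976] deg 34.0 q [ 0.25  0.61  0.19  1.67 -0.14  0.87  1.58]
```

Emit:
step_arm(
  rows=[
    [[0,0,0.03],[0,0,0],1],
    [[0,0,0.085],[0,0,0],1],
    [[0.01,0,0.135],[0.106,-0.03,0.1],1],
    [[0.03,0.03,0.16],[0.211,-0.061,0.199],1],
    [[0.05,0.07,0.15],[0.317,-0.092,0.298],1],
    [[0.0678,0.1041,0.1273],[0.4222,-0.1221,0.3976],1],
    [[0.0678,0.1041,0.1273],[0.4222,-0.1221,0.3976],1],
    [[0.0678,0.1041,0.1273],[0.4222,-0.1221,0.3976],1],
    [[0.0678,0.1041,0.1273],[0.4222,-0.1221,0.3976],1],
  ],
)

```text
t: 23.15
tcp_pos: [0.609, -0.1331, 0.1532]
tool_rot: [0.041, 0.976, 0.215, 0.008]
wrist_force: [-0.6, -0.3, 0.0]
grip_width: 0.438
finger_force: 60.4
```

```bash
python3 - <<'E'
from h import *
where(); place(.5,-2,75)
c=cam("wrist"); im=imaging.get_image("wrist"); cv2.imwrite("pics/w12.png",im[:,:,::-1])
g=cv2.GaussianBlur(cv2.cvtColor(im,cv2.COLOR_RGB2GRAY),(3,3),0); N=Rn(); T=N.T@(get_obs()['tcp_pos']-NEST['O'])*1e3; z=T[2]-16.6
def scan(a,b):
    a=np.array(a,float);b=np.array(b,float);n=int(np.linalg.norm(b-a)*2); P=[a+(b-a)*u for u in np.linspace(0,1,n+1)]
    q=proj(c,np.array([nest(p) for p in P])).astype(np.float32); v=cv2.remap(g,q[None,:,0],q[None,:,1],cv2.INTER_LINEAR)[0].astype(int); d=np.abs(np.diff(v))
    return [(*P[i][:2].round(1).tolist(),int(v[i+1]-v[i])) for i in range(2,n-2) if d[i]>=6 and d[i]==d[i-2:i+3].max()]
for x in(-15,-10,10,15): print("y-scan",scan((x,40,z),(x,16,z)),scan((x,-16,z),(x,-40,z)))
for y in(22,18,-20,-25): print("x-scan",scan((-26,y,z),(-12,y,z)),scan((12,y,z),(26,y,z)))
E
```

```text
tcp nest mm [ -0.59  -0.6  129.57] F nest [-0.3  0.6  0.2] t 23.15 grip 0.438
target [ 0.6124 -0.1093  0.1042]
shift [ 0.0034  0.0238 -0.049 ] turn [ 0.0027 -0.002  -0.0002] deg 0.2 q [ 0.42  0.62 -0.02  1.36 -0.41  1.32  2.03]
y-scan [(-15.0, 27.5, 30), (-15.0, 24.5, -56), (-15.0, 22.0, 56)] [(-15.0, -24.0, -25), (-15.0, -26.5, 21), (-15.0, -27.0, 21), (-15.0, -29.0, 33)]
y-scan [(-10.0, 36.5, -26), (-10.0, 31.0, 16), (-10.0, 28.0, 35)] [(-10.0, -29.0, 34)]
y-scan [(10.0, 31.0, -11), (10.0, 27.5, 28)] [(10.0, -30.5, 26), (10.0, -32.5, -26), (10.0, -38.5, 38)]
y-scan [(15.0, 31.0, -39), (15.0, 28.0, 38), (15.0, 24.5, -63), (15.0, 21.5, 55)] [(15.0, -24.0, -24), (15.0, -27.0, 23), (15.0, -30.5, 23), (15.0, -32.5, -22), (15.0, -37.0, 38)]
x-scan [(-20.0, 22.0, 40), (-17.0, 22.0, -50), (-14.5, 22.0, 53)] [(13.5, 22.0, -49), (16.0, 22.0, 50), (19.5, 22.0, 8)]
x-scan [(-20.0, 18.0, 39)] [(19.5, 18.0, 9), (24.0, 18.0, -32)]
x-scan [(-21.0, -20.0, 57)] [(20.0, -20.0, -26)]
x-scan [(-22.0, -25.0, 74), (-20.0, -25.0, -40), (-17.5, -25.0, -22), (-14.5, -25.0, 25)] [(13.5, -25.0, -23), (16.0, -25.0, 25), (21.0, -25.0, -42)]
```

Emit:
step_arm(
  rows=[
    [[0.0015,0.005,-0.009],[0.002,-0.002,0],1],
    [[0.0022,0.0145,-0.029],[0.002,-0.002,0],1],
    [[0.003,0.0236,-0.049],[0.002,-0.002,0],1],
    [[0.0032,0.0257,-0.0535],[0.002,-0.002,0],1],
    [[0.0034,0.0276,-0.0577],[0.002,-0.002,0],1],
    [[0.0034,0.0276,-0.0577],[0.002,-0.002,0],1],
  ],
)

```text
t: 23.95
tcp_pos: [0.6115, -0.105, 0.0968]
tool_rot: [0.04, 0.975, 0.217, 0.008]
wrist_force: [-5.1, -1.6, 7.2]
grip_width: 0.441
finger_force: 61.4
```

```bash
python3 - <<'E'
from h import *
where()
E
```

```text
tcp nest mm [ 1.19 -0.78 66.49] F nest [1.2 5.  7.4] t 23.95 grip 0.441
```

Emit:
step_arm(
  rows=[
    [[-0.0001,-0.0011,0.0023],[0,0,0],1],
    [[0.0006,-0.0024,0.0018],[0,0,0],1],
    [[0.0007,-0.0013,-0.0005],[0,0,0],1],
    [[0.0008,-0.0005,-0.0022],[0,0,0],1],
    [[0.0008,-0.0005,-0.0022],[0,0,0],1],
  ],
)

```text
t: 24.58
tcp_pos: [0.6131, -0.1055, 0.0928]
tool_rot: [0.04, 0.975, 0.217, 0.008]
wrist_force: [-3.0, -1.9, 5.5]
grip_width: 0.435
finger_force: 61.1
```

```bash
python3 - <<'E'
from h import *
where(); place(0,-2,64)
E
```

```text
tcp nest mm [-0.81 -2.39 63.07] F nest [0.4 2.8 5.9] t 24.575 grip 0.435
target [ 0.6127 -0.1051  0.094 ]
shift [-0.0004  0.0004  0.0012] turn [-0.0012 -0.0013 -0.0015] deg 0.1 q [ 0.39  0.67 -0.03  1.45 -0.43  1.19  2.05]
```

Emit:
step_arm(
  rows=[
    [[0,0,0],[0,0,0],0.3],
    [[0,0,0],[0,0,0],0.3],
    [[0,0,0],[0,0,0],0.3],
    [[0,0,0],[0,0,0],0.3],
    [[-0.0007,-0.0084,0.0181],[0,0,0],0.3],
    [[-0.002,-0.023,0.049],[0,0,0],0.3],
    [[-0.0032,-0.0379,0.0816],[0,0,0],0.1],
    [[-0.004,-0.046,0.098],[0,0,0],0],
    [[-0.004,-0.046,0.098],[0,0,0],0],
    [[-0.004,-0.046,0.098],[0,0,0],0],
  ],
)

```text
t: 25.82
tcp_pos: [0.6085, -0.1498, 0.1889]
tool_rot: [0.04, 0.975, 0.218, 0.007]
wrist_force: [0.6, 0.5, 0.8]
grip_width: 0.997
finger_force: 0.0
```

```bash
python3 - <<'E'
from h import *
import pickle
where()
c=cam("wrist"); im=imaging.get_image("wrist"); cv2.imwrite("pics/w13.png",im[:,:,::-1]); pickle.dump(c,open("w13.pkl","wb"))
g=cv2.GaussianBlur(cv2.cvtColor(im,cv2.COLOR_RGB2GRAY),(3,3),0); z=46
def scan(a,b):
    a=np.array(a,float);b=np.array(b,float);n=int(np.linalg.norm(b-a)*2); P=[a+(b-a)*u for u in np.linspace(0,1,n+1)]
    q=proj(c,np.array([nest(p) for p in P])).astype(np.float32); v=cv2.remap(g,q[None,:,0],q[None,:,1],cv2.INTER_LINEAR)[0].astype(int); d=np.abs(np.diff(v))
    return [(*P[i][:2].round(1).tolist(),int(v[i+1]-v[i])) for i in range(2,n-2) if d[i]>=6 and d[i]==d[i-2:i+3].max()]
for x in(-15,-10,10,15): print("y-scan",scan((x,36,z),(x,16,z)),scan((x,-16,z),(x,-40,z)))
for y in(22,12,0,-12,-25): print("x-scan",scan((-26,y,z),(-12,y,z)),scan((12,y,z),(26,y,z)))
k=im[130:355,150:450,::-1].astype(float)
cv2.imwrite("pics/w13c.png",np.clip(cv2.resize(255*(k/255)**.7,None,fx=2.6,fy=2.6,interpolation=cv2.INTER_CUBIC),0,255).astype(np.uint8))
E
```

```text
tcp nest mm [ -0.56  -1.52 168.96] F nest [ 0.8 -0.6  0.5] t 25.825 grip 0.997
y-scan [(-15.0, 33.5, -24), (-15.0, 30.5, -12), (-15.0, 28.5, 12), (-15.0, 25.5, 23), (-15.0, 22.0, -26), (-15.0, 20.0, 29)] [(-15.0, -26.5, -24), (-15.0, -29.0, 11), (-15.0, -30.5, -14)]
y-scan [(-10.0, 33.5, -24), (-10.0, 30.0, -16), (-10.0, 28.5, 11), (-10.0, 25.5, 22)] [(-10.0, -17.0, 11), (-10.0, -27.0, -18), (-10.0, -31.5, -6)]
y-scan [(10.0, 33.5, -24), (10.0, 30.0, -12), (10.0, 28.5, 11), (10.0, 25.5, 22)] [(10.0, -24.0, -21), (10.0, -27.0, 10), (10.0, -27.5, 10), (10.0, -30.0, -17)]
y-scan [(15.0, 33.5, -23), (15.0, 30.0, -14), (15.0, 28.5, 11), (15.0, 26.0, 20), (15.0, 25.5, 20), (15.0, 25.0, 20), (15.0, 22.5, -35), (15.0, 20.0, 36)] [(15.0, -26.5, -31), (15.0, -29.0, 30), (15.0, -31.5, -16), (15.0, -32.0, -16)]
x-scan [(-20.0, 22.0, 26), (-17.5, 22.0, -22), (-15.0, 22.0, 23)] [(14.0, 22.0, -21), (16.0, 22.0, 24), (19.0, 22.0, -17), (21.5, 22.0, -16), (24.5, 22.0, 24)]
x-scan [(-20.5, 12.0, 25)] [(18.5, 12.0, -12), (20.5, 12.0, 10)]
x-scan [(-20.0, 0.0, 25), (-15.0, 0.0, -19)] [(13.0, 0.0, 13), (18.5, 0.0, -8), (20.0, 0.0, 9)]
x-scan [(-20.5, -12.0, 29), (-20.0, -12.0, 29), (-15.0, -12.0, -23)] [(19.0, -12.0, -23)]
x-scan [(-22.0, -25.0, -13), (-20.0, -25.0, 27)] [(18.5, -25.0, -22), (22.5, -25.0, -16), (24.5, -25.0, 24)]
```

View pics/w13c.png

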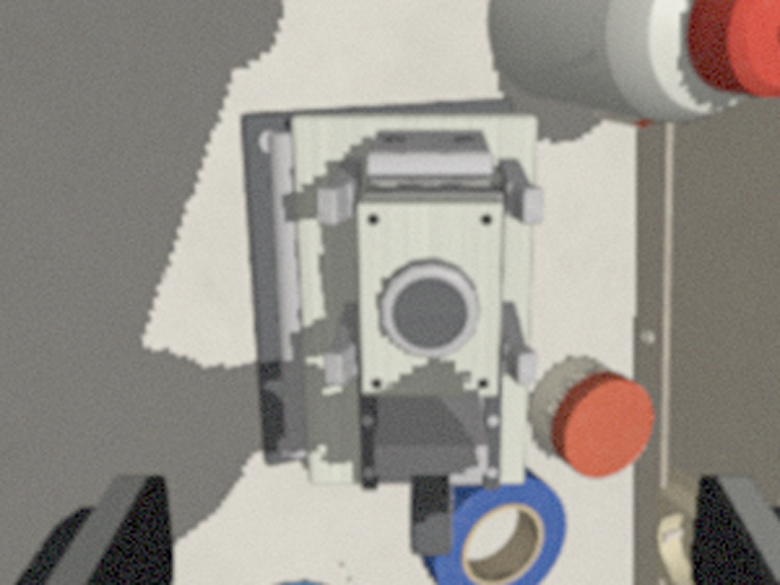

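The cover is seated disc up, screws (373,219),(486,219),(376,383),(483,383), flat and square between the guides. The tab top is at about (432,524) in the crop. Next is the tab.

```bash
python3 - <<'E'
from h import *
import pickle
c=pickle.load(open("w13.pkl","rb")); N=Rn()
for p in((412,553),(452,553),(432,524)):
  P=onplane(c,np.array(p)/2.6+[150,130],nest((0,0,65)),N[:,2]); print((N.T@(P-NEST['O'])*1e3).round(1))
place(0,-63,110)
E
```

```text
[ -5.2 -72.7  65. ]
[  6.2 -72.7  65. ]
[  0.5 -63.1  65. ]
target [ 0.6719 -0.1296  0.1357]
shift [ 0.0635  0.0199 -0.0529] turn [-0.0035 -0.0042 -0.0029] deg 0.4 q [ 0.44  0.61 -0.01  1.29 -0.41  1.41  2.02]
```

Emit:
step_arm(
  rows=[
    [[0.03,0.005,-0.01],[-0.003,-0.004,-0.003],0.3],
    [[0.055,0.015,-0.035],[-0.003,-0.004,-0.003],0.4],
    [[0.0645,0.0204,-0.0529],[-0.003,-0.004,-0.003],0.5],
    [[0.0645,0.0204,-0.0529],[-0.003,-0.004,-0.003],0.5],
    [[0.0652,0.0282,-0.07],[-0.003,-0.004,-0.003],0.5],
    [[0.0658,0.0355,-0.0853],[-0.003,-0.004,-0.003],0.5],
    [[0.0658,0.0355,-0.0853],[-0.003,-0.004,-0.003],0.5],
  ],
)

```text
t: 26.75
tcp_pos: [0.6734, -0.1142, 0.1034]
tool_rot: [0.041, 0.975, 0.216, 0.009]
wrist_force: [-0.4, -0.2, -0.8]
grip_width: 0.498
finger_force: 0.0
```

```bash
python3 - <<'E'
from h import *
where(); place(0.3,-64,74)
E
```

```text
tcp nest mm [  0.41 -63.17  74.22] F nest [-0.6  0.4 -0.6] t 26.75 grip 0.498
target [ 0.6742 -0.1142  0.1032]
shift [ 0.0008 -0.0001 -0.0002] turn [-0.0004 -0.0012  0.0002] deg 0.1 q [ 0.36  0.77 -0.02  1.23 -0.42  1.29  1.98]
```

Close on the tab.

Emit:
step_arm(
  rows=[
    [[0.0005,0,0],[0,0,0],0.7],
    [[0.0005,0,0],[0,0,0],1],
    [[0.0005,0,0],[0,0,0],1],
    [[0.0005,0,0],[0,0,0],1],
    [[0.0005,0,0],[0,0,0],1],
    [[0.0005,0,0],[0,0,0],1],
  ],
)

```text
t: 27.5
tcp_pos: [0.6758, -0.1165, 0.1056]
tool_rot: [0.042, 0.976, 0.215, 0.011]
wrist_force: [1.0, -4.4, 5.3]
grip_width: 0.114
finger_force: 61.5
```

```bash
python3 - <<'E'
from h import *
where()
E
```

```text
tcp nest mm [ -0.6  -65.76  77.05] F nest [-1.7 -1.3  6.6] t 27.5 grip 0.114
```

Emit:
step_arm(
  rows=[
    [[-0.003,0.0003,0],[0,0,0],1],
    [[-0.006,0.0005,0],[0,0,0],1],
    [[-0.009,0.0008,0],[0,0,0],1],
    [[-0.011,0.0009,0],[0,0,0],1],
    [[-0.011,0.0009,0],[0,0,0],1],
  ],
)

```text
t: 28.12
tcp_pos: [0.6649, -0.1156, 0.1056]
tool_rot: [0.042, 0.976, 0.215, 0.012]
wrist_force: [2.2, -5.5, 5.3]
grip_width: 0.114
finger_force: 61.7
```

```bash
python3 - <<'E'
from h import *
where()
E
```

```text
tcp nest mm [ -0.62 -54.9   77.04] F nest [-2.5 -2.6  7. ] t 28.125 grip 0.114
```

Emit:
step_arm(
  rows=[
    [[-0.0015,0.0001,0],[0,0,0],1],
    [[-0.003,0.0002,0],[0,0,0],1],
    [[-0.003,0.0002,0],[0,0,0],1],
  ],
)

```text
t: 28.5
tcp_pos: [0.6621, -0.1153, 0.1056]
tool_rot: [0.042, 0.976, 0.215, 0.012]
wrist_force: [1.1, -4.3, 5.4]
grip_width: 0.115
finger_force: 61.6
```

```bash
python3 - <<'E'
from h import *
where()
E
```

```text
tcp nest mm [ -0.58 -52.03  77.04] F nest [-1.5 -1.4  6.7] t 28.5 grip 0.115
```

Emit:
step_arm(
  rows=[
    [[-0.0005,0,0],[0,0,0],1],
    [[-0.001,0.0001,0],[0,0,0],1],
    [[-0.001,0.0001,0],[0,0,0],1],
  ],
)

```text
t: 28.88
tcp_pos: [0.6612, -0.1153, 0.1056]
tool_rot: [0.042, 0.976, 0.215, 0.012]
wrist_force: [2.0, -5.0, 7.0]
grip_width: 0.114
finger_force: 61.6
```

```bash
python3 - <<'E'
from h import *
where()
E
```

```text
tcp nest mm [ -0.58 -51.19  77.04] F nest [-1.4 -2.4  8.4] t 28.875 grip 0.114
```

Emit:
step_arm(
  rows=[
    [[-0.0005,0,0],[0,0,0],1],
    [[-0.001,0.0001,0],[0,0,0],1],
    [[-0.0015,0.0001,0],[0,0,0],1],
    [[-0.0015,0.0001,0],[0,0,0],1],
  ],
)

```text
t: 29.38
tcp_pos: [0.6597, -0.1151, 0.1056]
tool_rot: [0.042, 0.976, 0.215, 0.012]
wrist_force: [1.3, -4.4, 5.3]
grip_width: 0.114
finger_force: 61.6
```

```bash
python3 - <<'E'
from h import *
where()
E
```

```text
tcp nest mm [ -0.58 -49.69  77.07] F nest [-1.7 -1.7  6.6] t 29.375 grip 0.114
```

Emit:
step_arm(
  rows=[
    [[-0.0005,0,0],[0,0,0],1],
    [[-0.001,0.0001,0],[0,0,0],1],
    [[-0.001,0.0001,0],[0,0,0],1],
  ],
)

```text
t: 29.75
tcp_pos: [0.659, -0.1151, 0.1056]
tool_rot: [0.042, 0.976, 0.215, 0.012]
wrist_force: [1.3, -4.8, 6.0]
grip_width: 0.114
finger_force: 61.6
```

```bash
python3 - <<'E'
from h import *
where()
E
```

```text
tcp nest mm [ -0.58 -48.96  77.06] F nest [-1.7 -1.7  7.4] t 29.75 grip 0.114
```

Emit:
step_arm(
  rows=[
    [[-0.0005,0,0],[0,0,0],1],
    [[-0.001,0.0001,0],[0,0,0],1],
    [[-0.001,0.0001,0],[0,0,0],1],
  ],
)

```text
t: 30.12
tcp_pos: [0.6584, -0.1151, 0.1056]
tool_rot: [0.042, 0.976, 0.215, 0.013]
wrist_force: [2.3, -5.4, 5.0]
grip_width: 0.116
finger_force: 61.5
```

```bash
python3 - <<'E'
from h import *
where()
E
```

```text
tcp nest mm [ -0.62 -48.31  77.08] F nest [-2.6 -2.8  6.7] t 30.125 grip 0.116
```

Emit:
step_arm(
  rows=[
    [[-0.0005,0,0],[0,0,0],1],
    [[-0.0007,0.0001,0],[0,0,0],1],
    [[-0.0007,0.0001,0],[0,0,0],1],
  ],
)

```text
t: 30.5
tcp_pos: [0.6578, -0.115, 0.1056]
tool_rot: [0.042, 0.976, 0.215, 0.013]
wrist_force: [3.5, -4.5, 4.1]
grip_width: 0.112
finger_force: 61.5
```

```bash
python3 - <<'E'
from h import *
where()
E
```

```text
tcp nest mm [ -0.6  -47.73  77.08] F nest [-2.  -3.8  5.5] t 30.5 grip 0.112
```

Emit:
step_arm(
  rows=[
    [[-0.0005,0,0],[0,0,0],1],
    [[-0.0007,0.0001,0],[0,0,0],1],
    [[-0.0007,0.0001,0],[0,0,0],1],
  ],
)

```text
t: 30.88
tcp_pos: [0.6571, -0.1149, 0.1056]
tool_rot: [0.042, 0.976, 0.215, 0.013]
wrist_force: [2.3, -5.2, 4.6]
grip_width: 0.118
finger_force: 61.5
```

```bash
python3 - <<'E'
from h import *
where()
E
```

```text
tcp nest mm [ -0.59 -47.01  77.07] F nest [-2.6 -2.7  6.3] t 30.875 grip 0.118
```

Emit:
step_arm(
  rows=[
    [[-0.0005,0,0],[0,0,0],1],
    [[-0.0007,0.0001,0],[0,0,0],1],
    [[-0.0007,0.0001,0],[0,0,0],1],
  ],
)

```text
t: 31.25
tcp_pos: [0.6564, -0.1149, 0.1056]
tool_rot: [0.042, 0.976, 0.215, 0.013]
wrist_force: [3.3, -5.5, 4.3]
grip_width: 0.115
finger_force: 61.5
```

```bash
python3 - <<'E'
from h import *
where()
E
```

```text
tcp nest mm [ -0.59 -46.32  77.1 ] F nest [-2.9 -3.7  6.1] t 31.25 grip 0.115
```

Emit:
step_arm(
  rows=[
    [[-0.0005,0,0],[0,0,0],1],
    [[-0.0007,0.0001,0],[0,0,0],1],
    [[-0.0007,0.0001,0],[0,0,0],1],
  ],
)

```text
t: 31.62
tcp_pos: [0.6557, -0.1148, 0.1056]
tool_rot: [0.042, 0.976, 0.215, 0.013]
wrist_force: [3.3, -4.6, 5.1]
grip_width: 0.118
finger_force: 61.5
```

```bash
python3 - <<'E'
from h import *
where()
E
```

```text
tcp nest mm [ -0.56 -45.65  77.08] F nest [-1.8 -3.7  6.4] t 31.625 grip 0.118
```

Emit:
step_arm(
  rows=[
    [[-0.0005,0,0],[0,0,0],1],
    [[-0.0007,0.0001,0],[0,0,0],1],
    [[-0.0007,0.0001,0],[0,0,0],1],
  ],
)

```text
t: 32.0
tcp_pos: [0.6556, -0.1148, 0.1056]
tool_rot: [0.042, 0.976, 0.214, 0.014]
wrist_force: [4.6, -5.6, 4.0]
grip_width: 0.12
finger_force: 61.4
```

```bash
python3 - <<'E'
from h import *
where()
E
```

```text
tcp nest mm [ -0.59 -45.57  77.1 ] F nest [-3.  -5.   5.8] t 32.0 grip 0.12
```

Emit:
step_arm(
  rows=[
    [[-0.0005,0,0],[0,0,0],1],
    [[-0.001,0.0001,0],[0,0,0],1],
    [[-0.001,0.0001,0],[0,0,0],1],
  ],
)

```text
t: 32.38
tcp_pos: [0.6555, -0.1148, 0.1056]
tool_rot: [0.042, 0.976, 0.214, 0.015]
wrist_force: [6.5, -4.6, 2.2]
grip_width: 0.116
finger_force: 61.3
```

```bash
python3 - <<'E'
from h import *
where()
E
```

```text
tcp nest mm [ -0.55 -45.46  77.08] F nest [-2.8 -6.8  3.7] t 32.375 grip 0.116
```

Emit:
step_arm(
  rows=[
    [[0,0,0],[0,0,0],0.6],
    [[0,0,0],[0,0,0],0.5],
    [[0,0,0],[0,0,0],0.5],
    [[0,0,0],[0,0,0],0.5],
    [[-0.0007,-0.0084,0.0181],[0,0,0],0.5],
    [[-0.0015,-0.018,0.039],[0,0,0],0.5],
    [[-0.03,-0.035,0.08],[0,0,0],0.3],
    [[-0.05,-0.045,0.095],[0,0,0],0],
    [[-0.05,-0.045,0.095],[0,0,0],0],
    [[-0.05,-0.045,0.095],[0,0,0],0],
  ],
)

```text
t: 33.62
tcp_pos: [0.6024, -0.1569, 0.1989]
tool_rot: [0.041, 0.975, 0.216, 0.01]
wrist_force: [0.4, 0.6, -0.0]
grip_width: 1.0
finger_force: 0.0
```

```bash
python3 - <<'E'
from h import *
import pickle
where()
c=cam("wrist"); im=imaging.get_image("wrist"); cv2.imwrite("pics/w14.png",im[:,:,::-1])
g=cv2.GaussianBlur(cv2.cvtColor(im,cv2.COLOR_RGB2GRAY),(3,3),0); z=46
def scan(a,b):
    a=np.array(a,float);b=np.array(b,float);n=int(np.linalg.norm(b-a)*2); P=[a+(b-a)*u for u in np.linspace(0,1,n+1)]
    q=proj(c,np.array([nest(p) for p in P])).astype(np.float32); v=cv2.remap(g,q[None,:,0],q[None,:,1],cv2.INTER_LINEAR)[0].astype(int); d=np.abs(np.diff(v))
    return [(*P[i][:2].round(1).tolist(),int(v[i+1]-v[i])) for i in range(2,n-2) if d[i]>=6 and d[i]==d[i-2:i+3].max()]
for x in(-15,-10,10,15): print("y-scan",scan((x,36,z),(x,16,z)),scan((x,-16,z),(x,-40,z)))
for y in(22,12,-12): print("x-scan",scan((-26,y,z),(-12,y,z)),scan((12,y,z),(26,y,z)))
p=proj(c,nest((0,-5,46)))[0].astype(int); x,y=max(0,p[0]-75),max(0,p[1]-55); print(x,y)
k=im[y:y+110,x:x+150,::-1].astype(float)
cv2.imwrite("pics/w14c.png",np.clip(cv2.resize(255*(k/255)**.6,None,fx=5,fy=5,interpolation=cv2.INTER_CUBIC),0,255).astype(np.uint8))
E
```

```text
tcp nest mm [ -3.24   3.92 181.29] F nest [ 0.6 -0.3 -0.3] t 33.625 grip 1.0
y-scan [(-15.0, 33.5, -21), (-15.0, 29.5, 23), (-15.0, 26.0, -17), (-15.0, 24.0, 16), (-15.0, 23.5, 16)] [(-15.0, -22.5, -32), (-15.0, -25.0, 10)]
y-scan [(-10.0, 33.5, -21), (-10.0, 30.0, 23)] [(-10.0, -19.5, -21)]
y-scan [(10.0, 33.5, -22), (10.0, 30.0, 21)] [(10.0, -26.5, -12), (10.0, -29.0, 7)]
y-scan [(15.0, 33.5, -23), (15.0, 30.0, 21), (15.0, 26.5, -29), (15.0, 24.0, 29)] [(15.0, -22.0, -29), (15.0, -25.0, 29), (15.0, -27.5, -9), (15.0, -29.0, 6), (15.0, -38.0, -10)]
x-scan [(-20.5, 22.0, 23)] [(18.0, 22.0, -9), (18.5, 22.0, -9), (21.5, 22.0, -17)]
x-scan [(-20.5, 12.0, 25)] [(18.0, 12.0, -12), (20.0, 12.0, 10)]
x-scan [(-20.5, -12.0, 28), (-13.5, -12.0, -6)] [(19.5, -12.0, -25)]
244 193
```

View pics/w14c.png

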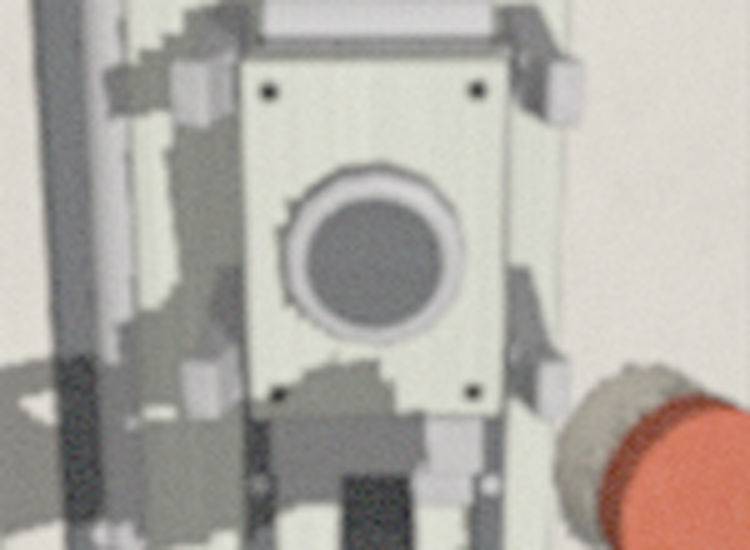

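The cover screws are at (269,92),(477,90),(278,396),(473,391): flat and square. Its edge is flush to the jaw (y≈413) and against the stop (y≈58), and the gripper is clear. Handing in.

```bash
python3 - <<'E'
from h import *
print(r.sign_off())
E
```

```text
the job is handed in; nothing more can be done
None
```

The heatsink body, spacer frame and cover (disc up) lie flat in the nest, clamped between the jaw and the end stop with about 7 N; the gripper has let go and is clear, and I handed the job in at about 34 s.

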